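Load the curing tray and set its click dial

ROBOT

A 6-joint arm with a two-finger parallel gripper is mounted at the origin on the work surface; the furniture and walls round the work are solid. World frame = base frame: x ahead of the robot, y to its left, z up, the work surface at z = 0. Lengths are in m, angles in rad, forces in N, time in s.
With the tool pointing down it reaches from about 0.35 to 0.975 m from the base axis. Payload 4.9 kg.
Tool frame: the origin (TCP) lies at the very end of the fingers, on their centre line; the grasp point (between the pads) lies 19 mm behind it (ctrl.grasp_offset is the distance from the TCP to the grasp point, in m); y points along the fingers, z is the direction in which the jaws open and shut, and the axes are right-handed (so a half turn about y gives the same grasp; the last joint's range is limited). The gripper opens to 85 mm and grips with 20 to 120 N. Pads are 22 mm wide; open, the fingers measure 114 mm over their backs; the gripper's body (76 mm by 85 mm) begins 54 mm behind the grasp point. The pads swing forward as they close: fully open they stand 13 mm farther back than shut.
Start: joints at [-1.392, 0.053, 1.613, -0, 1.476, -0.119], TCP at [0.183, -0.597, 0.205] pointing down, gripper open.
Joint ranges: [-3.01, 3.01], [-1.01, 2.22], [0.06, 2.58], [-1.02, 4.17], [0.09, 2.62], [-3.14, 3.14]. Speed limits (rad/s): [2.57, 2.57, 3.14, 3.14, 3.14, 3.14].

INTERFACE

Orientations are given as a rotation vector (axis times angle).
In Python, from station import ctrl, eyes, finish_job, find_in, regions_of, pinpoint gives the robot as it stands.
- The arm moves only by the tool play_rows, never from a script. Its argument "moves" is a list of rows, each an object of numbers: "x", "y", "z": the shift along the world's x, y, z in cm; "turn": the turn about the world's z in degrees; "jaw": the finger opening in cm, from 0 to 8.54. A call has 1 to 8 rows; each row shifts and turns the commanded pose from where the row before left it; what a row does not reach is not made up. A row lasts 1/12 s, in which the tool goes at most 41.7 mm and 7.16 degrees, less where a joint would pass 70% of its speed; a pose out of reach is approached as far as the arm can. A call is refused whole if a number of a shift passes 4.17 or a number of a turn 7.16, either way. A call with a gripper value outside its range is refused whole. The fingers move at their own pace and stop on an object; "squeeze" is the grip in N (left out, the last holds). Time passes only in rows, so rows that do not move let the fingers close. It gives the time, the measured TCP pose, the force and the opening at its end, in the units of the state.
- ctrl.get_obs(): the state, without advancing time (a new reading comes with each control period).
- eyes.get_image(name): name is "side" or "top" or "wrist"; returns a dict with "img" (420x560x3 uint8, red, green, blue), "camera_matrix" (3x3 intrinsics, pixels), "cam_to_world" (4x4, takes a point from camera to world coordinates). Camera axes: x right, y up, looking along -z (the intrinsics and any distortion apply to the point x, -y, -z); pixel columns grow to the right and rows downward; lengths in m; the calibration is good to about 2 mm. A picture is of the moment at which its call begins. There is no depth.
- finish_job(): hands the job in, once; it reports no verdict.
Trained networks look in the newest picture that a camera, given by its name, has taken for a name from the list of things; names that differ only in an ending like _2 or _b are one class to them, and where a whole thing is asked for, a point or a joint stands for the part that bears it (a point fixed in the world has none). Each returns a list of dicts, best first, with "score" (0 to 1); they miss things now and then, are a little off and sometimes report something else, mostly with a low value. They report only what shows in the picture. A call takes as long as a camera call. They do not tell look-alikes from the thing itself.
- find_in(camera, query): "point" ([column, row] in pixels, amid what is visible of it).
- regions_of(camera, query): "pixels" (420x560 bool, what is visible of it) and "point" ([column, row] in pixels, amid what is visible of it).
- pinpoint(camera, query): "point" ([column, row] in pixels: a listed point, or the origin of a listed thing).
The state is a dict: "t": time; "q": joint angles; "dq": joint speeds; "effort": joint torques, N m; "tool_pos": TCP position; "tool_rot": TCP orientation; "contact_force": force on the tool from outside, world axes, zero at the start; "wrist_torque": the same for the moment, N m; "opening": finger opening in m.
Only numpy, scipy, OpenCV 4.12 (cv2) and the standard library are available. Lean on these libraries where they do the work, as an engineer would, in place of code of your own. Each camera call takes 0.05 s, during which the arm holds its last target.

TASK

The loose clear glass pendant has been mended with resin and must be cured: lift it by its wooden cap, without pressing on the thin glass, and set it gently and upright into the empty dimple of the curing tray. Then turn the click dial on the station clockwise to position 6 (the red mark; one click per mark, counted from the green 0 mark) and let go. Leave the amber pendant in its dimple and do not disturb the things lying about.

Things in the scene. Friction and masses are not known exactly. Their poses are not given: they have to be found in the camera images.
- station: fixed curing station, origin at the centre of its underside, own y towards its dial end, own x away from the robot at yaw 0; 110 (x) x 300 (y) mm. White tray: y -150..+50 mm, 30 mm high, two round dimples. Grey dial pod: y +50..+150 mm, 62 mm high. A lamp bar stands along the tray's far side (x 42 to 54 mm), top 80 mm above the bench.
- pocket (a point): centre of the mouth of the empty dimple, 30 mm above the bench, at the tray's end away from the dial. Dimple: 45 mm wide, 14 mm deep; a globe rests on its rim, sunk about 10 mm, so that the underside of the globe comes to about 20 mm above the bench.
- pocket_used (a point): the same for the other dimple, 85 mm from the empty one, next to the dial pod; the amber pendant sits in it. The work lies between two fixed timbers that run nearly along y: the near one 88 mm tall, the far one 70 mm.
- pendant: loose clear glass pendant, 0.11 to 0.22 kg, 100 mm tall, upright: globe 62 mm in diameter, on it a dark wooden cap with a brass band, 32 mm in diameter, 60 to 100 mm above the underside. Origin at the underside, z up. Stands globe down in a fixed cork ring 60 mm wide, 16 mm high, underside 9 mm above the bench.
- pendant_cap (a point): point on the pendant's axis in the wooden cap, 84 mm above the underside: where to grip, with 5 to 25 N, keeping the fingertips above the globe's top (62 mm)
- pendant_glass (a point): centre of the clear globe, 31 mm above its underside. The thin glass takes no more than 3 N from the fingers and must not be set down or knocked harder than 15 N.
- pendant_done: loose amber pendant of the same shape and size, in the dimple next to the dial; top about 120 mm above the bench. Bystander.
- dial (a joint): angle of the dial in rad, growing clockwise seen from above; ten click positions 0 to 9, 30 degrees (0.5236 rad) apart, so position 6 is 3.1416; stops at 0 and 9. It starts at rest on 1, 2 or 3. A click takes at most about 0.08 N m; let go within 10 degrees of a position, it snaps there.
- dial_grip (a point): point on the dial's vertical axis in its grip bar, 95 mm above the bench: where to grip. Black bar 60 mm long, 16 mm wide, on a round flange 66 mm in diameter; flange top 72 mm, bar top 107 mm above the bench. The point turns with the dial: in its own frame the bar lies along the direction 135 degrees from +x towards +y.
- dial_pointer (a point): end face of the grip bar with the white pointer line, 30 mm from the axis, 95 mm above the bench. In the station's frame it points 135 degrees from +x (towards +y) at position 0 and turns clockwise: angle = 135 degrees - dial angle. Ten marks round the dial: 0 green, 6 red, others black, every third longer.
- sanding_block: dark grey sanding block, 60 x 103 x 34 mm, a bystander to the right of the work
- tape_measure: yellow tape measure, 37 x 77 x 62 mm, a bystander to the left of the work. A tall thin clamp stands fixed farther left, about 0.29 m ahead and 0.45 m left of the robot, its steel bar reaching 0.62 m above the bench: lift the arm and go round it.
Not all that is in view belongs to the job. Leave any purple look-alike of the pendant alone.

How it is judged:
On the way, in this order (a step that is already met when the one before it is completed fails the run):
1. the clear pendant sits in the empty dimple, upright and let go (horizontal distance between pendant_glass and pocket below 0.006 m and z of pendant_glass in the frame of pocket below 0.025 m and angle between pendant's own z axis and vertical below 0.25 rad and contact force between the fingers and pendant below 0.1 N), for 0.2 s.
2. the dial has been turned to position 6 (value of joint dial between 2.99 and 3.29 rad), for 0.2 s.
At the end, for the whole second after the job is handed in: the clear pendant rests in the dimple that was empty (globe within 6 mm of its centre and sunk in, cap up within 0.25 rad) and is still, the dial stands on position 6 (within 0.15 rad), the amber pendant is still in its own dimple (within 12 mm) (all of step 2 and horizontal distance between pendant_glass and pocket below 0.006 m and z of pendant_glass in the frame of pocket below 0.025 m and angle between pendant's own z axis and vertical below 0.25 rad and linear speed of pendant below 0.02 m/s and horizontal distance between pendant_done and pocket_used below 0.012 m); the robot touches nothing.
It fails at once if the fingers press on the clear glass globe with more than 3 N (contact force between the fingers and pendant_c0 above 3 N).
It fails at once if the clear pendant is set down or knocked against the station harder than 15 N (contact force between pendant and station above 15 N).
It fails at once if the amber pendant is lifted or shoved by more than 15 mm (distance of pendant_done from where it was at the start of the episode above 0.015 m).
It fails at once if the sanding block or the tape measure is moved by more than 30 mm (distance of any of sanding_block, tape_measure from where it was at the start of the episode above 0.03 m).
It also fails if it takes over 72 s, if anything falls off the work surface, if the arm or the gripper's body presses on something with over 40 N, if the wrist force passes 120 N, or if a joint passes its speed limit or range.

## Working session

There is one attempt and no reset: what is moved stays moved. The work goes in short steps, Python scripts to look and compute and a tool call to move; the robot and the scene stay as the last step left them, time stands still between calls to the robot, and variables do not carry over. Pictures are saved under pics/ and viewed, and the job is handed in when it is done.

Besides the shell and the picture viewer there is one more tool, called after "Emit:" by a JSON object that holds its "fn" and its "kwargs". play_rows: Moves the arm, as the interface text tells. Its arguments: {"type":"object","properties":{"moves":{"type":"array"},"squeeze":{"type":"number"}},"required":["moves"]}

```bash
mkdir -p pics; ls; python3 - <<'E'
from station import ctrl, eyes, finish_job, find_in, regions_of, pinpoint
import cv2, numpy as np
o=ctrl.get_obs(); print(o, ctrl.grasp_offset)
for c in ["side","top","wrist"]:
    d=eyes.get_image(c); cv2.imwrite(f"pics/{c}0.png",d["img"][:,:,::-1])
    np.savez(f"pics/{c}0.npz",**d); print(c,d["cam_to_world"].round(3).tolist(),d["camera_matrix"].tolist(),[k for k in d])
    for q in ["pendant_cap","pendant_glass","pocket","pocket_used","dial_grip","dial_pointer","station","pendant","pendant_done"]:
        print(q,[(np.round(r["point"],1).tolist(),round(float(r["score"]),2)) for r in pinpoint(c,q)])
E
```

```text
pics
{'t': 0.0, 'q': array([-1.39199141e+00,  5.33640358e-02,  1.61428542e+00, -1.82542239e-05,
        1.47597447e+00, -1.19004249e-01]), 'dq': array([ 1.48496821e-03, -3.38458641e-04,  7.77809945e-04,  7.50921062e-05,
        1.13048312e-03, -5.68078346e-04]), 'effort': array([-5.15281699e-04, -3.93682837e+01, -3.70177174e+01, -1.12073419e-04,
        7.12594439e-03, -3.05260073e-06]), 'tool_pos': array([ 0.18326459, -0.59682974,  0.20326373]), 'tool_rot': array([-0.30930691,  2.06339546, -2.05916461]), 'contact_force': array([0.11829184, 0.81437372, 0.16364185]), 'wrist_torque': array([0.01419861, 0.00204083, 0.01789511]), 'opening': 0.08542020700075703} 0.0187
side [[-0.989, 0.044, -0.145, 0.34], [-0.15, -0.407, 0.901, 0.845], [-0.019, 0.912, 0.409, 0.495], [0.0, 0.0, 0.0, 1.0]] [[388.4991128851975, 0.0, 283.5415188913293], [0.0, 388.4991128851975, 206.22042345326105], [0.0, 0.0, 1.0]] ['img', 'camera_matrix', 'cam_to_world']
pendant_cap [([275.6, 166.5], 0.9), ([309.0, 168.0], 0.85), ([284.5, 233.1], 0.35)]
pendant_glass [([311.6, 186.9], 0.88), ([281.0, 188.1], 0.67)]
pocket [(
[... 634 characters left out ...]
19.4], 0.53), ([357.5, 184.4], 0.47)]
pocket [([297.3, 199.6], 0.91)]
pocket_used [([272.2, 204.7], 0.75)]
dial_grip [([235.5, 208.0], 0.8)]
dial_pointer [([227.0, 215.9], 0.83)]
station [([265.7, 207.1], 0.61)]
pendant [([350.5, 217.5], 0.57), ([356.6, 184.9], 0.53)]
pendant_done [([269.7, 202.7], 0.68)]
wrist [[0.294, 0.917, 0.268, 0.251], [-0.956, 0.282, 0.083, -0.576], [0.0, -0.281, 0.96, 0.374], [0.0, 0.0, 0.0, 1.0]] [[319.3644577391009, 0.0, 280.82414613279553], [0.0, 319.3644577391009, 207.14344185246645], [0.0, 0.0, 1.0]] ['img', 'camera_matrix', 'cam_to_world']
pendant_cap []
pendant_glass []
pocket []
pocket_used []
dial_grip []
dial_pointer []
station []
pendant []
pendant_done []
```

```bash
python3 - <<'E'
import cv2
a=cv2.imread("pics/top0.png")[110:310,150:450]; cv2.imwrite("pics/top0c.png",cv2.resize(a,(780,520),interpolation=cv2.INTER_CUBIC))
a=cv2.imread("pics/side0.png")[120:330,140:440]; cv2.imwrite("pics/side0c.png",cv2.resize(a,(780,546),interpolation=cv2.INTER_CUBIC))
E
```

```text
(no output)
```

View pics/top0c.png

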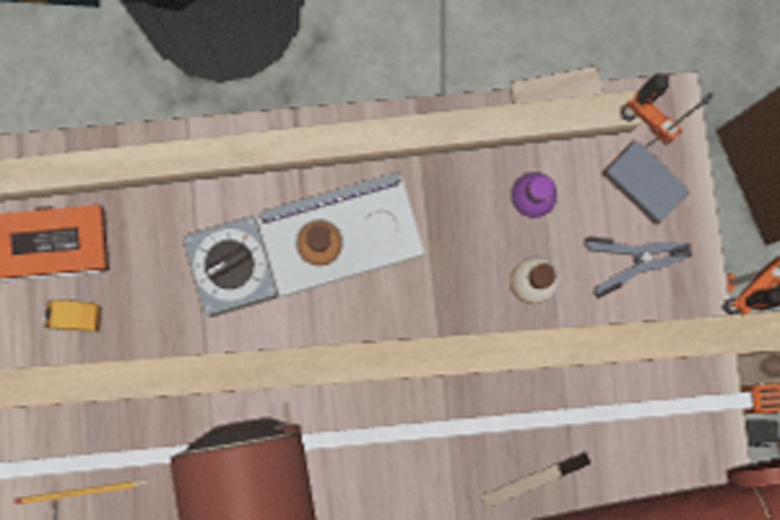

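View pics/side0c.png

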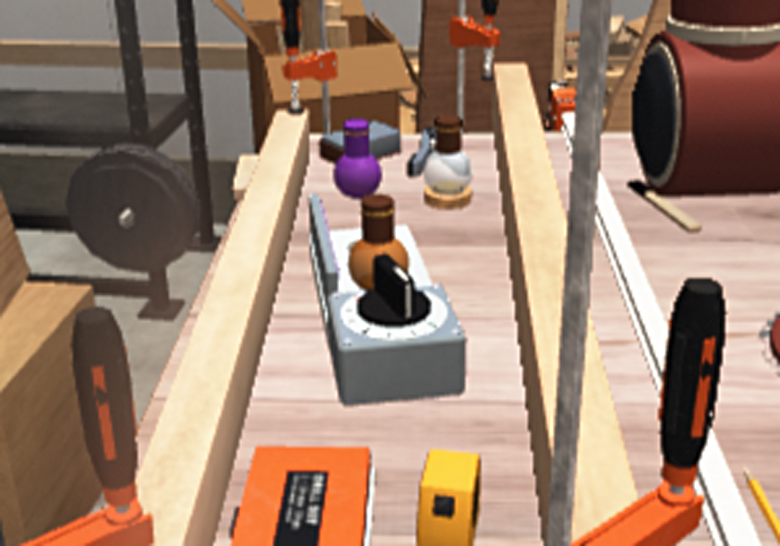

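View pics/side0.png

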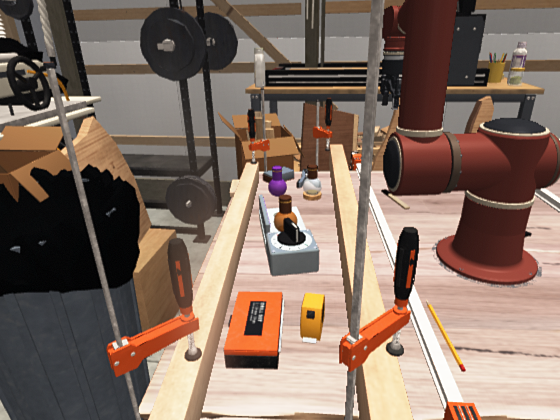

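View pics/top0.png

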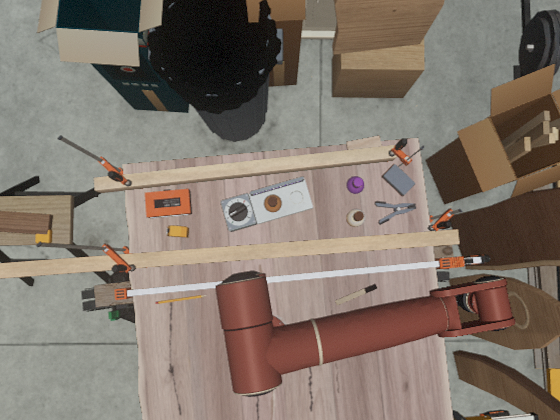

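Look-alikes: clear glass is at top (355,217) / side (311,187), with a white globe, dark wooden cap and cork ring. The purple one is at top (355,185) / side (277,187). Amber is in the tray at top (272,203). I take the clear one and will confirm it with the wrist camera.

```bash
cat > h.py <<'E'
import numpy as np, cv2
def ray(d,p):
    K=d["camera_matrix"];T=d["cam_to_world"]
    v=np.array([(p[0]-K[0,2])/K[0,0],-(p[1]-K[1,2])/K[1,1],-1.0])
    v=T[:3,:3]@v; return T[:3,3],v/np.linalg.norm(v)
def atz(d,p,z):
    o,v=ray(d,p); return o+v*(z-o[2])/v[2]
def tri(L):
    A=0;b=0
    for d,p in L:
        o,v=ray(d,p);M=np.eye(3)-np.outer(v,v);A=A+M;b=b+M@o
    x=np.linalg.solve(A,b)
    return x,[np.linalg.norm(np.cross(x-ray(d,p)[0],ray(d,p)[1])) for d,p in L]
def proj(d,X):
    K=d["camera_matrix"];T=d["cam_to_world"]
    c=T[:3,:3].T@(np.asarray(X)-T[:3,3]); return np.array([K[0,2]+K[0,0]*c[0]/-c[2],K[1,2]-K[1,1]*c[1]/-c[2]])
E
python3 - <<'E'
from h import *
S=np.load("pics/side0.npz");T=np.load("pics/top0.npz")
for n,s,t,z in [("cap",(309,168),(352.8,216.4),.093),("glass",(311.6,186.9),(356.4,219.4),.04),("pocket",(280,216.7),(297.3,199.6),.03),("used",(286.9,228.9),(272.2,204.7),.03),("dialgrip",(288.7,230.8),(235.5,208),.095),("ptr",(298.2,234),(227,215.9),.095),("station",(285.4,243.5),(265.7,207.1),0)]:
    x,e=tri([(S,s),(T,t)]); print(n,x.round(3),np.round(e,3),"top@z",atz(T,t,z).round(3),"side@z",atz(S,s,z).round(3))
E
```

```text
cap [ 0.435 -0.306  0.107] [0.006 0.006] top@z [ 0.431 -0.308  0.093] side@z [ 0.445 -0.347  0.093]
glass [ 0.43  -0.328  0.035] [0.005 0.005] top@z [ 0.425 -0.328  0.04 ] side@z [ 0.434 -0.316  0.04 ]
pocket [ 0.5   -0.125  0.021] [0.006 0.006] top@z [ 0.492 -0.125  0.03 ] side@z [ 0.503 -0.108  0.03 ]
used [ 0.474 -0.039  0.03 ] [0. 0.] top@z [ 0.474 -0.039  0.03 ] side@z [ 0.474 -0.038  0.03 ]
dialgrip [0.453 0.082 0.089] [0.002 0.002] top@z [0.455 0.082 0.095] side@z [0.45  0.094 0.095]
ptr [0.428 0.109 0.097] [0.001 0.001] top@z [0.428 0.109 0.095] side@z [0.427 0.106 0.095]
station [ 0.472 -0.015 -0.001] [0.003 0.003] top@z [ 0.468 -0.016  0.   ] side@z [ 0.475 -0.015  0.   ]
```

```bash
python3 - <<'E'
from h import *
from scipy.spatial.transform import Rotation as R
print(R.from_rotvec([-0.30930691,  2.06339546, -2.05916461]).as_matrix().round(3))
T=np.load("pics/top0.npz")
for p in [(355,232),(355,248),(300,236),(235,240),(355,160),(240,176)]: print(p,atz(T,p,.088).round(3),atz(T,p,.07).round(3))
E
```

```text
[[-0.956 -0.     0.293]
 [-0.293  0.002 -0.956]
 [-0.    -1.    -0.002]]
(355, 232) [ 0.379 -0.316  0.088] [ 0.38  -0.318  0.07 ]
(355, 248) [ 0.326 -0.316  0.088] [ 0.327 -0.318  0.07 ]
(300, 236) [ 0.364 -0.133  0.088] [ 0.365 -0.134  0.07 ]
(235, 240) [0.349 0.082 0.088] [0.35  0.083 0.07 ]
(355, 160) [ 0.622 -0.317  0.088] [ 0.625 -0.32   0.07 ]
(240, 176) [0.563 0.069 0.088] [0.566 0.07  0.07 ]
```

Emit:
{"fn": "play_rows", "kwargs": {"moves": [{"z":4},{"x":2,"y":2,"z":3},{"x":2.5,"y":2.5},{"x":2.5,"y":2.5},{"x":2,"y":2.5}]}}

```text
invalid input
```

Emit:
{"fn": "play_rows", "kwargs": {"moves": [{"x":0,"y":0,"z":4,"turn":0,"jaw":8.5},{"x":2,"y":2,"z":3,"turn":0,"jaw":8.5},{"x":2.5,"y":2.5,"z":1,"turn":0,"jaw":8.5},{"x":2.5,"y":2.5,"z":0,"turn":0,"jaw":8.5},{"x":2,"y":2.5,"z":0,"turn":0,"jaw":8.5}]}}

```text
t: 1.92
tool_pos: [0.2748, -0.5021, 0.2865]
tool_rot: [-0.308, 2.057, -2.064]
contact_force: [-0.4, -0.4, -0.2]
opening: 0.0853
```

Emit:
{"fn": "play_rows", "kwargs": {"moves": [{"x":2,"y":3.5,"z":0,"turn":-5,"jaw":8.5},{"x":2,"y":3.5,"z":0,"turn":-5,"jaw":8.5},{"x":2,"y":3.5,"z":0,"turn":0,"jaw":8.5},{"x":2,"y":3.5,"z":0,"turn":0,"jaw":8.5},{"x":0,"y":0,"z":0,"turn":0,"jaw":8.5},{"x":0,"y":0,"z":0,"turn":0,"jaw":8.5}]}}

```text
t: 2.42
tool_pos: [0.3544, -0.361, 0.285]
tool_rot: [-0.136, 2.154, -2.157]
contact_force: [0.8, -0.6, 0.6]
opening: 0.0851
```

```bash
cat > look.py <<'E'
import sys
from h import *
from station import ctrl, eyes, find_in, regions_of, pinpoint
n=sys.argv[1]; c=sys.argv[2]
d=eyes.get_image(c); np.savez(f"pics/{n}.npz",**d)
im=d["img"][:,:,::-1].copy()
for q in sys.argv[3:]:
    r=pinpoint(c,q); print(q,[(np.round(a["point"],1).tolist(),round(float(a["score"]),2)) for a in r])
cv2.imwrite(f"pics/{n}.png",im)
o=ctrl.get_obs(); print(o["t"],o["tool_pos"].round(4),o["q"].round(3)); print(d["cam_to_world"].round(3).tolist())
E
python3 look.py w1 wrist pendant_cap pendant_glass pendant
```

```text
pendant_cap [([261.0, 101.7], 0.86), ([32.1, 37.4], 0.17)]
pendant_glass [([272.6, 3.0], 0.78), ([259.3, 105.6], 0.56)]
pendant [([262.0, 107.4], 0.81), ([273.4, 12.6], 0.69)]
2.6167 [ 0.3528 -0.3634  0.2844] [-0.947 -0.269  1.779 -0.     1.632  0.502]
[[0.127, 0.952, 0.278, 0.424], [-0.992, 0.122, 0.037, -0.351], [0.001, -0.28, 0.96, 0.455], [0.0, 0.0, 0.0, 1.0]]
```

View pics/w1.png

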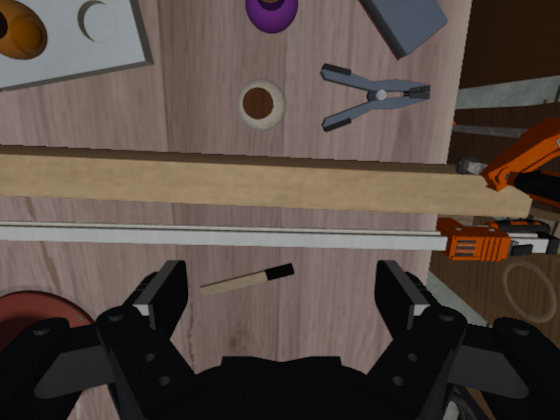

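The clear pendant (white globe, brown cap, cork ring) is at (259,103). Purple is at (272,10), and the empty dimple at (100,22).

```bash
python3 - <<'E'
from h import *
d=np.load("pics/w1.npz")
print(atz(d,(258,102),.109),atz(d,(261,101.7),.093),atz(d,(262,104),.04),atz(d,(100,22),.03))
im=cv2.imread("pics/w1.png")[60:150,200:320]; cv2.imwrite("pics/w1c.png",cv2.resize(im,None,fx=6,fy=6,interpolation=cv2.INTER_CUBIC))
S=np.load("pics/side0.npz");T=np.load("pics/top0.npz")
# cap top / amber cap
E
```

```text
[ 0.43321988 -0.32677426  0.109     ] [ 0.4343425  -0.32881574  0.093     ] [ 0.43326273 -0.32706658  0.04      ] [ 0.50092076 -0.12589477  0.03      ]
```

View pics/w1c.png

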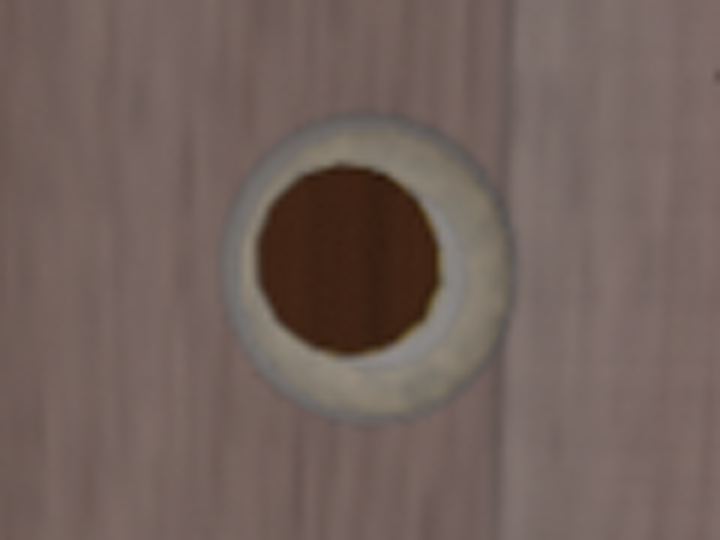

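Emit:
{"fn": "play_rows", "kwargs": {"moves": [{"x":2,"y":1,"z":0,"turn":0,"jaw":8.5},{"x":3,"y":1.3,"z":-1.5,"turn":0,"jaw":8.5},{"x":3,"y":1.3,"z":-3,"turn":0,"jaw":8.5},{"x":0,"y":0,"z":-2,"turn":0,"jaw":8.5},{"x":0,"y":0,"z":0,"turn":0,"jaw":8.5},{"x":0,"y":0,"z":0,"turn":0,"jaw":8.5}]}}

```text
t: 3.12
tool_pos: [0.4305, -0.3276, 0.2198]
tool_rot: [-0.135, 2.163, -2.157]
contact_force: [-1.2, -0.5, 0.2]
opening: 0.085
```

```bash
python3 look.py w2 wrist pendant_cap pocket; python3 - <<'E'
from h import *
d=np.load("pics/w2.npz")
for X in [(.4325,-.327,.109),(.4325,-.327,.04)]: print(proj(d,X))
E
```

```text
pendant_cap [([294.5, 60.4], 0.87), ([282.3, 189.2], 0.72)]
pocket [([96.0, 88.9], 0.95), ([277.5, 188.0], 0.38)]
3.2667 [ 0.4315 -0.3289  0.2235] [-0.788 -0.158  1.784 -0.     1.512  0.661]
[[0.122, 0.952, 0.281, 0.501], [-0.992, 0.118, 0.032, -0.319], [-0.003, -0.283, 0.959, 0.389], [0.0, 0.0, 0.0, 1.0]]
[281.4907164 192.7443639]
[281.53146609 177.85616761]
```

View pics/w2.png

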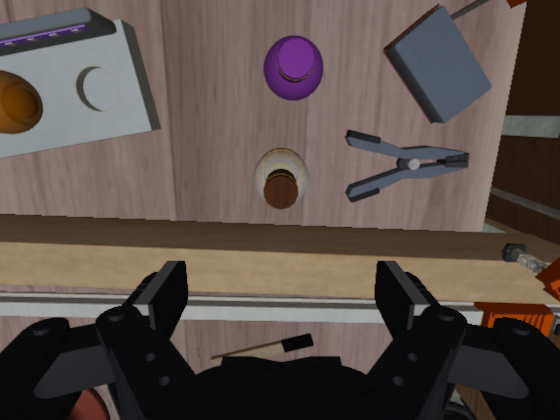

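```bash
python3 - <<'E'
from h import *
d=np.load("pics/w2.npz"); im=cv2.imread("pics/w2.png")
a=cv2.resize(im[140:220,240:320],None,fx=7,fy=7,interpolation=cv2.INTER_CUBIC)
b=cv2.resize(im[55:125,65:145],(560,490),interpolation=cv2.INTER_CUBIC)
b=cv2.convertScaleAbs(b,alpha=1.5,beta=-60)
cv2.imwrite("pics/w2a.png",a);cv2.imwrite("pics/w2b.png",b)
E
```

```text
(no output)
```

View pics/w2a.png

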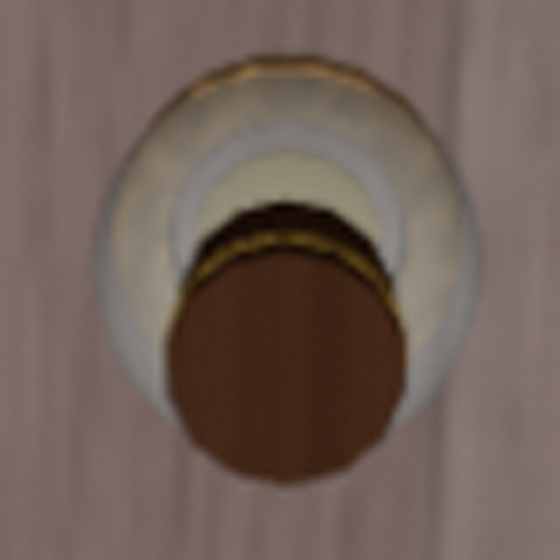

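View pics/w2b.png

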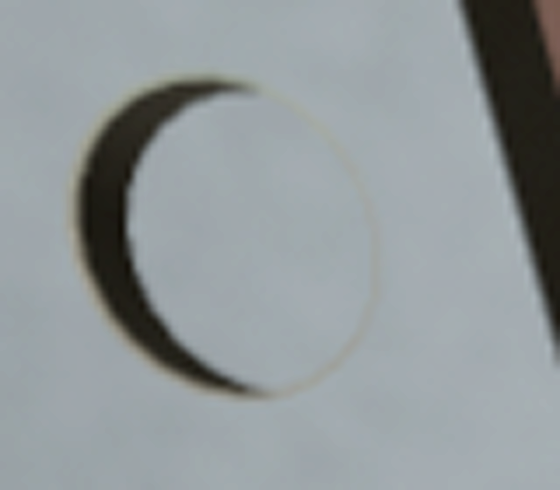

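```bash
python3 - <<'E'
from h import *
d=np.load("pics/w2.npz"); print(atz(d,(97.1,88.9),.03),atz(d,(280.9,192.1),.109), atz(d,(280.3,179),.04))
E
```

```text
[ 0.50144918 -0.12152462  0.03      ] [ 0.43302854 -0.32639685  0.109     ] [ 0.43105008 -0.32579992  0.04      ]
```

Emit:
{"fn": "play_rows", "kwargs": {"moves": [{"x":0.15,"y":0.2,"z":-3,"turn":0,"jaw":8.5},{"x":0,"y":0,"z":-3,"turn":0,"jaw":8.5},{"x":0,"y":0,"z":-2,"turn":0,"jaw":8.5},{"x":0,"y":0,"z":-1,"turn":0,"jaw":8.5},{"x":0,"y":0,"z":0,"turn":0,"jaw":8.5},{"x":0,"y":0,"z":0,"turn":0,"jaw":8.5}]}}

```text
t: 3.77
tool_pos: [0.4333, -0.3262, 0.1328]
tool_rot: [-0.131, 2.156, -2.159]
contact_force: [-0.2, -0.7, 0.7]
opening: 0.0851
```

```bash
python3 look.py w3 wrist pendant_cap; python3 - <<'E'
from h import *
d=np.load("pics/w3.npz")
for X in [(.433,-.3265,.109),(.433,-.3265,.04)]: print(proj(d,X))
E
```

```text
pendant_cap [([302.9, 43.6], 0.94), ([282.8, 222.4], 0.61)]
3.8667 [ 0.4341 -0.3267  0.1341] [-0.782 -0.092  1.875 -0.     1.354  0.666]
[[0.123, 0.953, 0.277, 0.503], [-0.992, 0.118, 0.036, -0.317], [0.001, -0.279, 0.96, 0.303], [0.0, 0.0, 0.0, 1.0]]
[282.1505029  228.91383933]
[281.70696933 200.98664853]
```

View pics/w3.png

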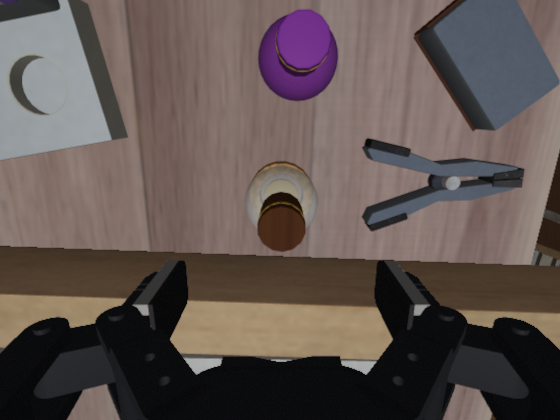

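Emit:
{"fn": "play_rows", "kwargs": {"moves": [{"x":0,"y":0,"z":-2,"turn":0,"jaw":8.5},{"x":0,"y":0,"z":-2,"turn":0,"jaw":8.5},{"x":0,"y":0,"z":-1.2,"turn":0,"jaw":8.5},{"x":0,"y":0,"z":-0.4,"turn":0,"jaw":8.5},{"x":0,"y":0,"z":0,"turn":0,"jaw":5},{"x":0,"y":0,"z":0,"turn":0,"jaw":5},{"x":0,"y":0,"z":0,"turn":0,"jaw":5},{"x":0,"y":0,"z":0,"turn":0,"jaw":5}], "squeeze": 20}}

```text
t: 4.53
tool_pos: [0.4338, -0.326, 0.0768]
tool_rot: [-0.132, 2.155, -2.159]
contact_force: [-0.8, 0.9, 0.3]
opening: 0.0496
```

```bash
python3 look.py w4 wrist; python3 look.py s4 side; python3 -c "
import cv2
a=cv2.imread('pics/s4.png')[120:220,240:370];cv2.imwrite('pics/s4c.png',cv2.resize(a,None,fx=6,fy=6,interpolation=cv2.INTER_CUBIC))"
```

```text
4.5833 [ 0.4337 -0.3259  0.0766] [-0.782 -0.03   1.918  0.     1.251  0.666]
[[0.124, 0.953, 0.277, 0.504], [-0.992, 0.118, 0.036, -0.316], [0.002, -0.279, 0.96, 0.247], [0.0, 0.0, 0.0, 1.0]]
4.6333 [ 0.4336 -0.3257  0.0763] [-0.782 -0.03   1.919  0.     1.251  0.666]
[[-0.989, 0.044, -0.145, 0.34], [-0.15, -0.407, 0.901, 0.845], [-0.019, 0.912, 0.409, 0.495], [0.0, 0.0, 0.0, 1.0]]
```

View pics/w4.png

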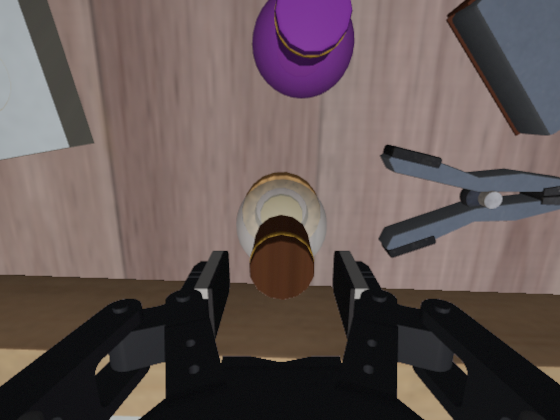

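View pics/s4c.png

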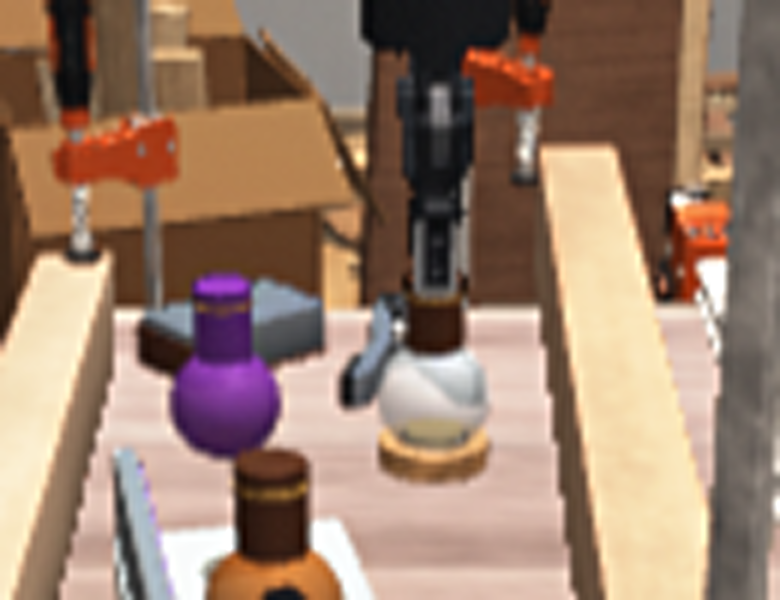

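The fingers straddle the wooden cap at (282,270) in the wrist view, and their tips sit well above the globe. I'll close gently.

Emit:
{"fn": "play_rows", "kwargs": {"moves": [{"x":0,"y":0,"z":0,"turn":0,"jaw":3.6},{"x":0,"y":0,"z":0,"turn":0,"jaw":3.3},{"x":0,"y":0,"z":0,"turn":0,"jaw":2.5},{"x":0,"y":0,"z":0,"turn":0,"jaw":2},{"x":0,"y":0,"z":0,"turn":0,"jaw":2},{"x":0,"y":0,"z":0,"turn":0,"jaw":2}], "squeeze": 20}}

```text
t: 5.13
tool_pos: [0.4333, -0.3255, 0.0757]
tool_rot: [-0.133, 2.157, -2.158]
contact_force: [0.1, -1.2, 2.8]
opening: 0.0303
```

Emit:
{"fn": "play_rows", "kwargs": {"moves": [{"x":0,"y":0,"z":0.5,"turn":0,"jaw":2},{"x":0,"y":0,"z":1,"turn":0,"jaw":2},{"x":0,"y":0,"z":1.5,"turn":0,"jaw":2},{"x":0,"y":0,"z":2,"turn":0,"jaw":2},{"x":0,"y":0,"z":2,"turn":0,"jaw":2},{"x":0,"y":0,"z":2,"turn":0,"jaw":2},{"x":0,"y":0,"z":0,"turn":0,"jaw":2}]}}

```text
t: 5.72
tool_pos: [0.4349, -0.3271, 0.1707]
tool_rot: [-0.127, 2.148, -2.162]
contact_force: [1.1, -0.1, -1.8]
opening: 0.0302
```

```bash
python3 look.py s5 side pendant; python3 look.py w5 wrist pocket;  python3 -c "
import cv2
a=cv2.imread('pics/s5.png')[100:230,240:370];cv2.imwrite('pics/s5c.png',cv2.resize(a,None,fx=4.5,fy=4.5,interpolation=cv2.INTER_CUBIC))"
```

```text
pendant [([310.0, 163.8], 0.93), ([282.4, 197.1], 0.76)]
5.8167 [ 0.4333 -0.3255  0.166 ] [-0.782 -0.121  1.847  0.     1.414  0.666]
[[-0.989, 0.044, -0.145, 0.34], [-0.15, -0.407, 0.901, 0.845], [-0.019, 0.912, 0.409, 0.495], [0.0, 0.0, 0.0, 1.0]]
pocket [([63.3, 91.0], 0.82), ([452.5, 65.0], 0.45)]
5.9167 [ 0.4322 -0.3245  0.1635] [-0.782 -0.119  1.85  -0.     1.414  0.666]
[[0.124, 0.953, 0.277, 0.503], [-0.992, 0.119, 0.036, -0.316], [0.001, -0.279, 0.96, 0.336], [0.0, 0.0, 0.0, 1.0]]
```

View pics/s5c.png

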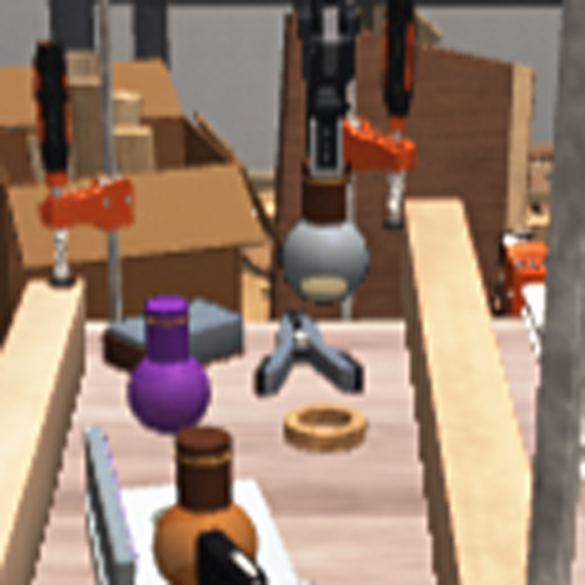

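View pics/w5.png

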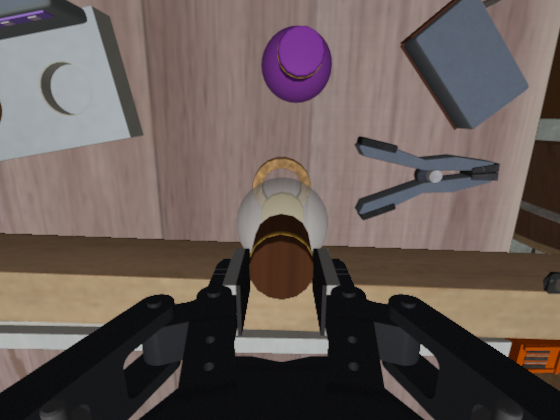

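Emit:
{"fn": "play_rows", "kwargs": {"moves": [{"x":0,"y":1,"z":1,"turn":0,"jaw":2},{"x":0,"y":3,"z":1,"turn":0,"jaw":2},{"x":0,"y":3.5,"z":0,"turn":0,"jaw":2},{"x":0,"y":3.5,"z":0,"turn":0,"jaw":2},{"x":0,"y":3.5,"z":0,"turn":0,"jaw":2},{"x":0,"y":2,"z":0,"turn":0,"jaw":2},{"x":0,"y":0.5,"z":0,"turn":0,"jaw":2},{"x":0,"y":0,"z":0,"turn":0,"jaw":2}]}}

```text
t: 6.58
tool_pos: [0.4326, -0.1536, 0.1848]
tool_rot: [-0.137, 2.157, -2.156]
contact_force: [-0.2, -0.2, -2.1]
opening: 0.0305
```

Emit:
{"fn": "play_rows", "kwargs": {"moves": [{"x":0,"y":0,"z":0,"turn":0,"jaw":2},{"x":0,"y":0,"z":0,"turn":0,"jaw":2}]}}

```text
t: 6.75
tool_pos: [0.433, -0.156, 0.1852]
tool_rot: [-0.133, 2.158, -2.159]
contact_force: [1.1, -0.5, -2.4]
opening: 0.0308
```

```bash
python3 look.py w6 wrist pocket dial_pointer dial_grip pocket_used; python3 - <<'E'
import cv2
im=cv2.imread("pics/w6.png")
b=cv2.resize(im[60:180,180:330],None,fx=5,fy=5,interpolation=cv2.INTER_CUBIC)
cv2.imwrite("pics/w6b.png",cv2.convertScaleAbs(b,alpha=1.4,beta=-50))
E
```

```text
pocket [([249.8, 110.3], 0.87)]
dial_pointer []
dial_grip [([281.0, 222.1], 0.26)]
pocket_used []
7.0 [ 0.433  -0.156   0.1852] [-0.508 -0.347  2.004 -0.     1.486  0.941]
[[0.123, 0.952, 0.279, 0.503], [-0.992, 0.118, 0.035, -0.147], [0.0, -0.281, 0.96, 0.355], [0.0, 0.0, 0.0, 1.0]]
```

View pics/w6.png

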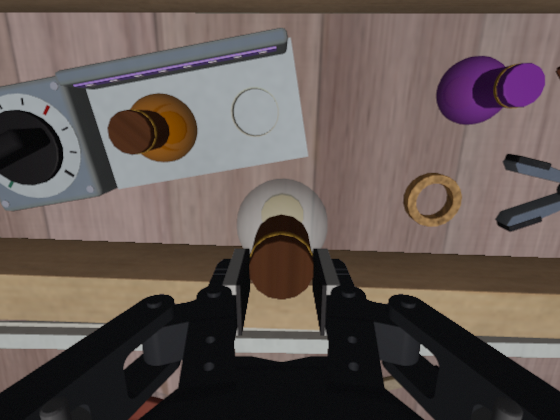

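View pics/w6b.png

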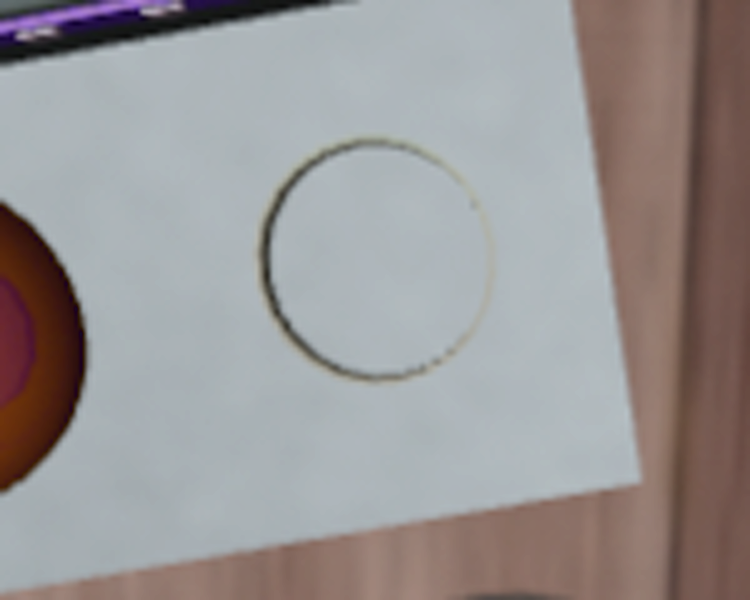

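```bash
python3 - <<'E'
from h import *
d=np.load("pics/w6.npz"); print("pocket",atz(d,(255.5,111.9),.03))
im=cv2.imread("pics/w6.png")
print("capTop pred",proj(d,(.433,-.156,.1852+.0333)),"globe pred",proj(d,(.433,-.156,.1852-.0357)))
hsv=cv2.cvtColor(im,cv2.COLOR_BGR2HSV)[160:240,390:480]
m=cv2.inRange(hsv,(10,110,60),(25,255,255)); c=max(cv2.findContours(m,cv2.RETR_EXTERNAL,cv2.CHAIN_APPROX_NONE)[0],key=len)
(x,y),r,a=cv2.fitEllipse(c); print("ring",x+390,y+160,r, atz(d,(x+390,y+160),.012),atz(d,(x+390,y+160),.016))
b=cv2.resize(im[170:310,210:350],None,fx=4,fy=4,interpolation=cv2.INTER_CUBIC); cv2.imwrite("pics/w6c.png",b)
# dial
b=cv2.resize(im[70:220,0:120],None,fx=4,fy=4,interpolation=cv2.INTER_CUBIC); cv2.imwrite("pics/w6d.png",b)
E
```

```text
pocket [ 0.501842   -0.12202489  0.03      ]
capTop pred [282.08651064 269.87200033] globe pred [281.68288242 222.2318018 ]
ring 432.16247940063477 199.09649276733398 (51.422367095947266, 56.56451416015625) [ 0.43348456 -0.32481072  0.012     ] [ 0.43429807 -0.32273354  0.016     ]
```

View pics/w6c.png

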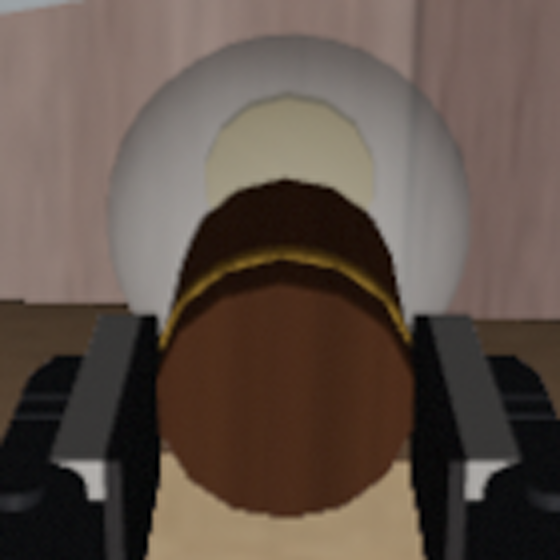

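View pics/w6d.png

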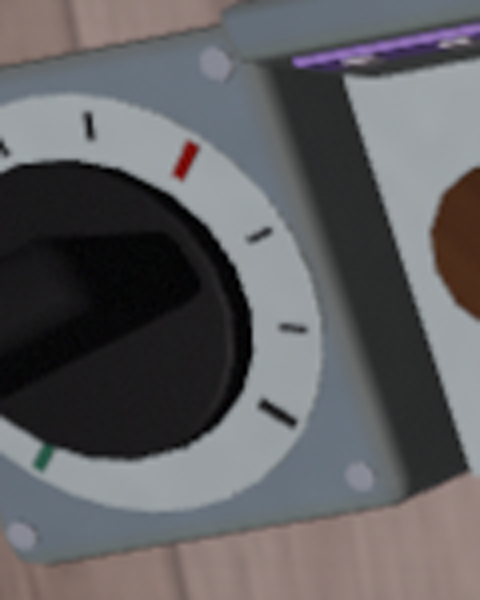

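Emit:
{"fn": "play_rows", "kwargs": {"moves": [{"x":2,"y":1,"z":0,"turn":0,"jaw":2},{"x":3,"y":1.4,"z":0,"turn":0,"jaw":2},{"x":1.5,"y":0.8,"z":0,"turn":0,"jaw":2},{"x":0.45,"y":0.2,"z":-1,"turn":0,"jaw":2},{"x":0,"y":0,"z":-2,"turn":0,"jaw":2},{"x":0,"y":0,"z":-2,"turn":0,"jaw":2},{"x":0,"y":0,"z":-1,"turn":0,"jaw":2},{"x":0,"y":0,"z":0,"turn":0,"jaw":2}]}}

```text
t: 7.67
tool_pos: [0.4998, -0.1208, 0.1214]
tool_rot: [-0.14, 2.164, -2.158]
contact_force: [-0.1, 0.0, -3.3]
opening: 0.0303
```

Emit:
{"fn": "play_rows", "kwargs": {"moves": [{"x":0,"y":0,"z":0,"turn":0,"jaw":2},{"x":0,"y":0,"z":0,"turn":0,"jaw":2},{"x":0,"y":0,"z":0,"turn":0,"jaw":2}]}}

```text
t: 7.92
tool_pos: [0.5034, -0.1219, 0.127]
tool_rot: [-0.13, 2.155, -2.158]
contact_force: [-0.4, -0.4, -1.1]
opening: 0.0306
```

```bash
python3 look.py w7 wrist ; python3 look.py s7 side; python3 look.py t7 top; python3 -c "
import cv2
a=cv2.imread('pics/s7.png')[170:290,230:350];cv2.imwrite('pics/s7c.png',cv2.resize(a,None,fx=5,fy=5,interpolation=cv2.INTER_CUBIC))"
```

```text
7.9667 [ 0.5034 -0.1218  0.127 ] [-0.381 -0.147  1.938 -0.     1.348  1.067]
[[0.123, 0.953, 0.276, 0.573], [-0.992, 0.118, 0.036, -0.112], [0.001, -0.278, 0.961, 0.297], [0.0, 0.0, 0.0, 1.0]]
8.0167 [ 0.5033 -0.1217  0.1268] [-0.381 -0.147  1.938 -0.     1.348  1.067]
[[-0.989, 0.044, -0.145, 0.34], [-0.15, -0.407, 0.901, 0.845], [-0.019, 0.912, 0.409, 0.495], [0.0, 0.0, 0.0, 1.0]]
8.0667 [ 0.5032 -0.1216  0.1265] [-0.381 -0.147  1.939 -0.     1.348  1.067]
[[0.008, 0.995, -0.102, 0.285], [-1.0, 0.01, 0.011, -0.066], [0.012, 0.102, 0.995, 1.836], [0.0, 0.0, 0.0, 1.0]]
```

View pics/w7.png

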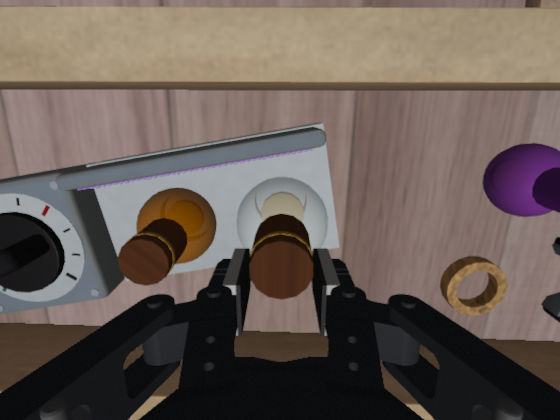

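View pics/s7c.png

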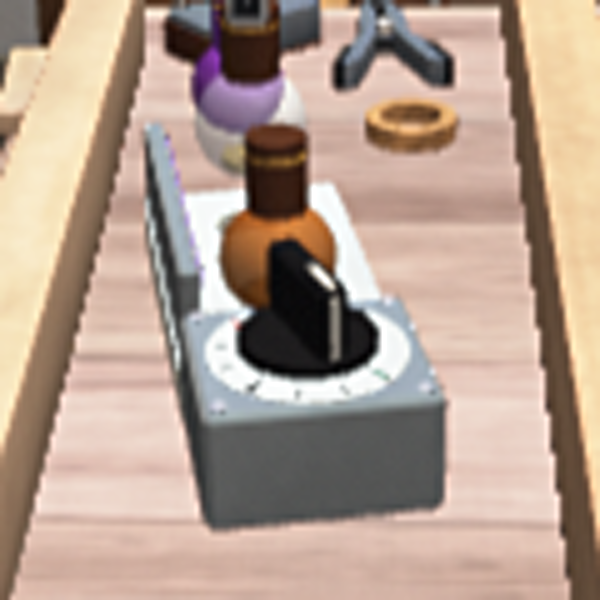

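Emit:
{"fn": "play_rows", "kwargs": {"moves": [{"x":-0.05,"y":0,"z":-1.2,"turn":0,"jaw":2},{"x":0,"y":0,"z":-1,"turn":0,"jaw":2},{"x":0,"y":0,"z":-0.5,"turn":0,"jaw":2},{"x":0,"y":0,"z":-0.4,"turn":0,"jaw":2},{"x":0,"y":0,"z":-0.2,"turn":0,"jaw":2},{"x":0,"y":0,"z":0,"turn":0,"jaw":2},{"x":0,"y":0,"z":0,"turn":0,"jaw":2},{"x":0,"y":0,"z":0,"turn":0,"jaw":2}]}}

```text
t: 8.73
tool_pos: [0.5024, -0.1214, 0.0928]
tool_rot: [-0.132, 2.157, -2.158]
contact_force: [0.1, -0.2, -1.0]
opening: 0.0303
```

```bash
python3 look.py w8 wrist
```

```text
8.7833 [ 0.5025 -0.1214  0.0929] [-0.381 -0.112  1.966  0.     1.286  1.066]
[[0.124, 0.953, 0.278, 0.572], [-0.992, 0.119, 0.035, -0.112], [0.0, -0.28, 0.96, 0.263], [0.0, 0.0, 0.0, 1.0]]
```

View pics/w8.png

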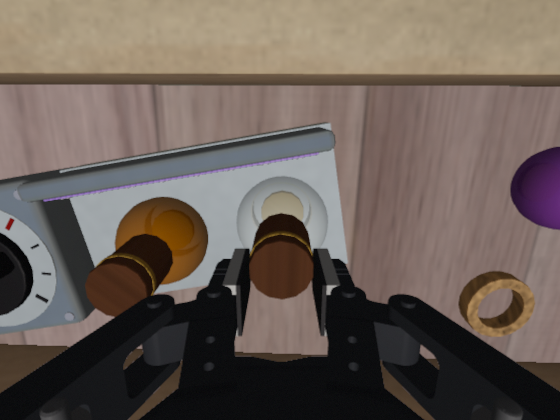

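Emit:
{"fn": "play_rows", "kwargs": {"moves": [{"x":0,"y":0,"z":-0.15,"turn":0,"jaw":2},{"x":0,"y":0,"z":-0.1,"turn":0,"jaw":2},{"x":0,"y":0,"z":-0.1,"turn":0,"jaw":2},{"x":0,"y":0,"z":-0.1,"turn":0,"jaw":2},{"x":0,"y":0,"z":0,"turn":0,"jaw":2},{"x":0,"y":0,"z":0,"turn":0,"jaw":2},{"x":0,"y":0,"z":0,"turn":0,"jaw":2}]}}

```text
t: 9.37
tool_pos: [0.5021, -0.1213, 0.0879]
tool_rot: [-0.133, 2.158, -2.158]
contact_force: [-0.1, 0.3, -1.8]
opening: 0.0302
```

Emit:
{"fn": "play_rows", "kwargs": {"moves": [{"x":0,"y":0,"z":-0.08,"turn":0,"jaw":2},{"x":0,"y":0,"z":0,"turn":0,"jaw":2},{"x":0,"y":0,"z":0,"turn":0,"jaw":2}]}}

```text
t: 9.62
tool_pos: [0.5024, -0.1213, 0.0876]
tool_rot: [-0.132, 2.157, -2.158]
contact_force: [-1.0, 0.9, 1.6]
opening: 0.0304
```

Emit:
{"fn": "play_rows", "kwargs": {"moves": [{"x":0,"y":0,"z":0,"turn":0,"jaw":3.1},{"x":0,"y":0,"z":0,"turn":0,"jaw":3.3},{"x":0,"y":0,"z":0,"turn":0,"jaw":3.8},{"x":0,"y":0,"z":0,"turn":0,"jaw":4.5},{"x":0,"y":0,"z":0,"turn":0,"jaw":5.5},{"x":0,"y":0,"z":0,"turn":0,"jaw":5.5},{"x":0,"y":0,"z":0,"turn":0,"jaw":5.5}]}}

```text
t: 10.2
tool_pos: [0.502, -0.1213, 0.087]
tool_rot: [-0.133, 2.158, -2.158]
contact_force: [0.2, 0.0, -0.2]
opening: 0.055
```

```bash
python3 look.py w9 wrist
```

```text
10.25 [ 0.5021 -0.1213  0.087 ] [-0.381 -0.105  1.97   0.     1.276  1.066]
[[0.124, 0.952, 0.278, 0.572], [-0.992, 0.119, 0.035, -0.112], [0.0, -0.281, 0.96, 0.257], [0.0, 0.0, 0.0, 1.0]]
```

View pics/w9.png

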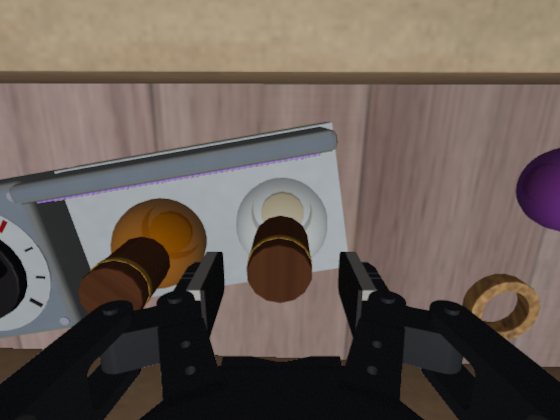

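Emit:
{"fn": "play_rows", "kwargs": {"moves": [{"x":0,"y":0,"z":0.5,"turn":0,"jaw":5.5},{"x":0,"y":0,"z":2,"turn":0,"jaw":5.5},{"x":0,"y":0,"z":3,"turn":0,"jaw":5.5},{"x":0,"y":0,"z":3.5,"turn":0,"jaw":5.5},{"x":0,"y":0,"z":3.5,"turn":0,"jaw":5.5},{"x":0,"y":0,"z":2,"turn":0,"jaw":5.5},{"x":-1,"y":2,"z":0,"turn":0,"jaw":5.5},{"x":-2,"y":3.5,"z":0,"turn":0,"jaw":5.5}]}}

```text
t: 10.92
tool_pos: [0.4738, -0.068, 0.2351]
tool_rot: [-0.124, 2.155, -2.16]
contact_force: [0.9, 1.1, 0.9]
opening: 0.0551
```

Emit:
{"fn": "play_rows", "kwargs": {"moves": [{"x":-2,"y":3.5,"z":0,"turn":0,"jaw":5.5},{"x":-2,"y":3.5,"z":0,"turn":0,"jaw":5.5},{"x":-1,"y":2.5,"z":0,"turn":0,"jaw":5.5},{"x":0,"y":0,"z":0,"turn":0,"jaw":5.5},{"x":0,"y":0,"z":0,"turn":0,"jaw":5.5},{"x":0,"y":0,"z":0,"turn":0,"jaw":5.5}]}}

```text
t: 11.42
tool_pos: [0.4223, 0.0285, 0.2324]
tool_rot: [-0.132, 2.157, -2.158]
contact_force: [-0.6, -0.6, 0.4]
opening: 0.0548
```

```bash
python3 look.py w10 wrist pocket_used dial_grip dial_pointer pendant_glass pendant_cap;python3 - <<'E'
from h import *
d=np.load("pics/w10.npz"); P=np.array([.5018,-.122,.03])
print("globe",proj(d,P+[0,0,.021]),"captop",proj(d,P+[0,0,.09]))
E
```

```text
pocket_used []
dial_grip [([233.4, 159.2], 0.88)]
dial_pointer [([203.4, 170.1], 0.73), ([420.4, 125.5], 0.17)]
pendant_glass [([429.4, 126.0], 0.58), ([76.8, 182.4], 0.35)]
pendant_cap [([453.4, 127.3], 0.62)]
11.7167 [0.4223 0.0281 0.2319] [-0.11  -0.476  2.019 -0.     1.599  1.339]
[[0.124, 0.953, 0.278, 0.492], [-0.992, 0.119, 0.035, 0.038], [0.001, -0.28, 0.96, 0.402], [0.0, 0.0, 0.0, 1.0]]
globe [430.66677823 124.31672186] captop [466.92920734 126.79056992]
```

View pics/w10.png

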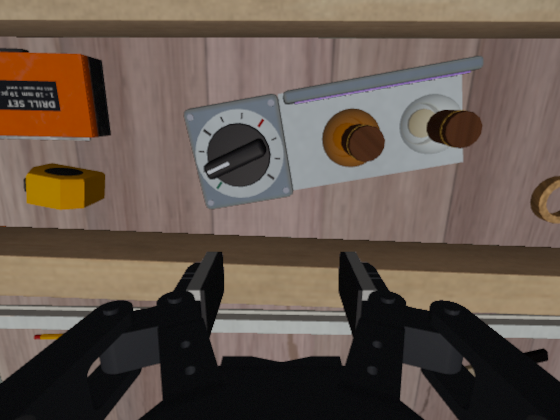

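```bash
python3 - <<'E'
import cv2
im=cv2.imread("pics/w10.png")
b=cv2.resize(im[90:220,180:300],None,fx=4.6,fy=4.6,interpolation=cv2.INTER_CUBIC); cv2.imwrite("pics/w10d.png",cv2.convertScaleAbs(b,alpha=1.5,beta=0))
E
```

```text
(no output)
```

View pics/w10d.png

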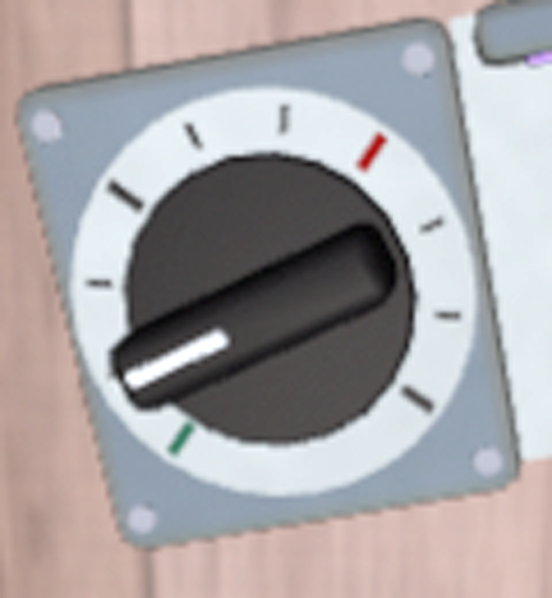

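```bash
python3 - <<'E'
from h import *
d=np.load("pics/w10.npz"); f=lambda x,y:(180+x/4.6,90+y/4.6)
a=atz(d,f(136,381),.107);b=atz(d,f(375,262),.107)
a2=atz(d,f(130,382),.107);b2=atz(d,f(231,337),.107)
print("bar",a,b,np.linalg.norm(a-b),(a+b)/2,np.degrees(np.arctan2(*(a-b)[1::-1])), "line",np.degrees(np.arctan2(*(a2-b2)[1::-1])))
print("flange",atz(d,f(270,298),.072),"disc",atz(d,f(273,291),.062))
g=atz(d,f(180,440),.062);r=atz(d,f(373,153),.062);c=atz(d,f(273,291),.062)
for n,p in(("green",g),("red",r)): print(n,np.degrees(np.arctan2(*(p-c)[1::-1])))
c=[atz(d,f(*p),.062) for p in ((46,126),(418,58),(488,460),(143,518))]; print("screws",np.mean(c,0))
E
```

```text
bar [0.43185783 0.09730555 0.107     ] [0.46159499 0.05171516 0.107     ] 0.05443144839529966 [0.44672641 0.07451036 0.107     ] 123.11512802708377 line 120.75443262209228
flange [0.44713907 0.07577901 0.072     ] disc [0.44745133 0.07637817 0.062     ]
green 153.50056538578212
red -30.335171792819903
screws [0.44586116 0.0759451  0.062     ]
```

Emit:
{"fn": "play_rows", "kwargs": {"moves": [{"x":0.3,"y":0.6,"z":0,"turn":7.15,"jaw":5.5},{"x":0.3,"y":0.6,"z":0,"turn":7.15,"jaw":5.5},{"x":0.3,"y":0.6,"z":0,"turn":7.15,"jaw":5.5},{"x":0.3,"y":0.6,"z":0,"turn":7.15,"jaw":5.5},{"x":0.3,"y":0.6,"z":0,"turn":7.15,"jaw":5.5},{"x":0.3,"y":0.6,"z":0,"turn":7.15,"jaw":5.5},{"x":0.3,"y":0.6,"z":0,"turn":7.15,"jaw":5.5},{"x":0.3,"y":0.6,"z":0,"turn":7.15,"jaw":5.5}]}}

```text
t: 12.38
tool_pos: [0.4464, 0.0766, 0.2318]
tool_rot: [-0.966, 1.528, -1.528]
contact_force: [-0.4, -0.1, -0.2]
opening: 0.0552
```

Emit:
{"fn": "play_rows", "kwargs": {"moves": [{"x":0,"y":0,"z":0,"turn":7.15,"jaw":5.5},{"x":0,"y":0,"z":0,"turn":7.15,"jaw":5.5},{"x":0,"y":0,"z":0,"turn":7.15,"jaw":5.5},{"x":0,"y":0,"z":0,"turn":7.15,"jaw":5.5},{"x":0,"y":0,"z":0,"turn":7.15,"jaw":5.5},{"x":0,"y":0,"z":0,"turn":7.15,"jaw":5.5},{"x":0,"y":0,"z":0,"turn":7.15,"jaw":5.5},{"x":0,"y":0,"z":0,"turn":7.15,"jaw":5.5}]}}

```text
t: 13.05
tool_pos: [0.4462, 0.0763, 0.2319]
tool_rot: [-1.422, 0.792, -0.792]
contact_force: [-0.4, 0.2, 0.3]
opening: 0.055
```

Emit:
{"fn": "play_rows", "kwargs": {"moves": [{"x":0,"y":0,"z":-2,"turn":0,"jaw":5.5},{"x":0,"y":0,"z":-2,"turn":0,"jaw":5.5},{"x":0,"y":0,"z":0,"turn":0,"jaw":5.5},{"x":0,"y":0,"z":0,"turn":0,"jaw":5.5},{"x":0,"y":0,"z":0,"turn":0,"jaw":5.5}]}}

```text
t: 13.47
tool_pos: [0.4465, 0.0765, 0.1929]
tool_rot: [-1.42, 0.796, -0.797]
contact_force: [-0.2, -0.4, 1.2]
opening: 0.0554
```

```bash
python3 look.py w11 wrist dial_grip dial_pointer; python3 - <<'E'
from h import *
from scipy.spatial.transform import Rotation as R
from station import ctrl
o=ctrl.get_obs(); z=R.from_rotvec(o["tool_rot"]).as_matrix()[:,2]; print("jaw yaw",np.degrees(np.arctan2(z[1],z[0])))
d=np.load("pics/w11.npz"); P=np.array([.4468,.0758,.107]); u=np.array([np.cos(np.radians(121.5)),np.sin(np.radians(121.5)),0])
print([proj(d,P+u*s).round(1) for s in(-.03,0,.03)])
E
```

```text
dial_grip [([281.7, 203.4], 0.88), ([280.7, 162.1], 0.68)]
dial_pointer [([276.0, 165.5], 0.96)]
13.6167 [0.4469 0.0767 0.1936] [ 0.006 -0.374  2.01  -0.     1.504 -0.543]
[[0.853, -0.501, -0.148, 0.409], [0.522, 0.818, 0.24, 0.138], [0.001, -0.281, 0.96, 0.363], [0.0, 0.0, 0.0, 1.0]]
jaw yaw 31.454517917599805
[array([280.7, 238.5]), array([280.7, 204.9]), array([280.6, 169.1])]
```

View pics/w11.png

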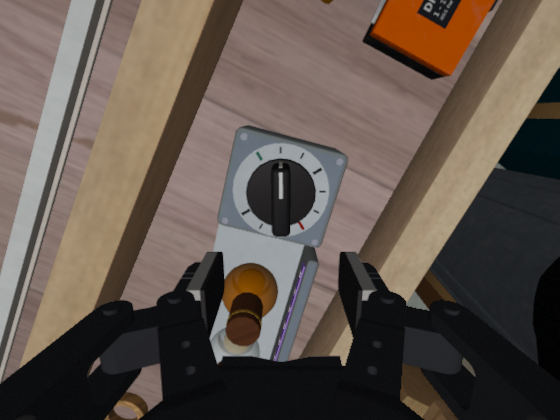

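```bash
python3 - <<'E'
from h import *
d=np.load("pics/w11.npz"); im=cv2.imread("pics/w11.png")
b=cv2.resize(im[110:260,205:365],None,fx=4.8,fy=4,interpolation=cv2.INTER_CUBIC)
b=cv2.resize(im[120:250,215:350],None,fx=4.5,fy=4.5,interpolation=cv2.INTER_CUBIC); cv2.imwrite("pics/w11d.png",cv2.convertScaleAbs(b,alpha=1.6,beta=10))
P=np.array([.4468,.0758,0])
for z,r in((.072,.033),(.107,.03)):
  pts=np.array([proj(d,P+[r*np.cos(t),r*np.sin(t),z]) for t in np.linspace(0,6.28,60)]); print(z,((pts.min(0)-[215,120])*4.5).round(),((pts.max(0)-[215,120])*4.5).round())
E
```

```text
0.072 [137. 177.] [454. 485.]
0.107 [133. 221.] [457. 533.]
```

View pics/w11d.png

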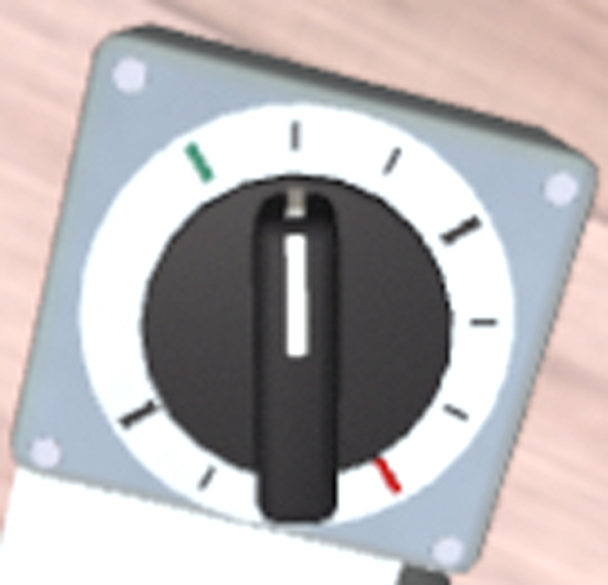

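Emit:
{"fn": "play_rows", "kwargs": {"moves": [{"x":-0.05,"y":0,"z":-3,"turn":0,"jaw":5.5},{"x":0,"y":0,"z":-3,"turn":0,"jaw":5.5},{"x":0,"y":0,"z":-2.5,"turn":0,"jaw":5.5},{"x":0,"y":0,"z":-1.7,"turn":0,"jaw":5.5},{"x":0,"y":0,"z":-0.8,"turn":0,"jaw":5.5},{"x":0,"y":0,"z":-0.3,"turn":0,"jaw":5.5},{"x":0,"y":0,"z":0,"turn":0,"jaw":5.5},{"x":0,"y":0,"z":0,"turn":0,"jaw":5.5}]}}

```text
t: 14.28
tool_pos: [0.4468, 0.0768, 0.0807]
tool_rot: [-1.419, 0.794, -0.798]
contact_force: [1.4, 0.3, 0.6]
opening: 0.055
```

```bash
python3 look.py w12 wrist
```

```text
14.3333 [0.447  0.0767 0.0809] [ 0.006 -0.267  2.121 -0.     1.285 -0.543]
[[0.853, -0.501, -0.15, 0.408], [0.523, 0.818, 0.239, 0.138], [0.003, -0.282, 0.959, 0.25], [0.0, 0.0, 0.0, 1.0]]
```

View pics/w12.png

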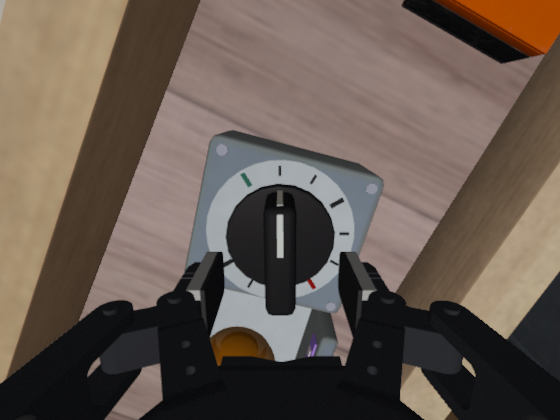

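Emit:
{"fn": "play_rows", "kwargs": {"moves": [{"x":0,"y":0,"z":0,"turn":0,"jaw":3},{"x":0,"y":0,"z":0,"turn":0,"jaw":1},{"x":0,"y":0,"z":0,"turn":0,"jaw":0.5},{"x":0,"y":0,"z":0,"turn":0,"jaw":0.5},{"x":0,"y":0,"z":0,"turn":0,"jaw":0.5},{"x":0,"y":0,"z":0,"turn":0,"jaw":0.5},{"x":0,"y":0,"z":0,"turn":0,"jaw":0.5}], "squeeze": 35}}

```text
t: 14.92
tool_pos: [0.4462, 0.0768, 0.0798]
tool_rot: [-1.419, 0.795, -0.797]
contact_force: [0.3, 0.7, 3.7]
opening: 0.0121
```

Emit:
{"fn": "play_rows", "kwargs": {"moves": [{"x":0,"y":0,"z":0,"turn":-3,"jaw":0.5},{"x":0,"y":0,"z":0,"turn":-6,"jaw":0.5},{"x":0,"y":0,"z":0,"turn":-6,"jaw":0.5},{"x":0,"y":0,"z":0,"turn":-6,"jaw":0.5},{"x":0,"y":0,"z":0,"turn":-6,"jaw":0.5},{"x":0,"y":0,"z":0,"turn":-3,"jaw":0.5},{"x":0,"y":0,"z":0,"turn":0,"jaw":0.5}]}}

```text
t: 15.5
tool_pos: [0.4467, 0.0765, 0.0804]
tool_rot: [-1.219, 1.19, -1.193]
contact_force: [0.5, -0.6, 7.0]
opening: 0.005
```

```bash
python3 look.py w13 wrist; python3 look.py s13 side;  python3 -c "
import cv2
a=cv2.imread('pics/s13.png')[170:290,230:350];cv2.imwrite('pics/s13c.png',cv2.resize(a,None,fx=5,fy=5,interpolation=cv2.INTER_CUBIC))"
```

```text
15.55 [0.4467 0.0765 0.0804] [ 6.000e-03 -2.670e-01  2.121e+00 -1.000e-03  1.285e+00 -2.000e-02]
[[1.0, -0.023, -0.01, 0.444], [0.025, 0.959, 0.281, 0.149], [0.003, -0.281, 0.96, 0.25], [0.0, 0.0, 0.0, 1.0]]
15.6 [0.4467 0.0765 0.0804] [ 6.000e-03 -2.670e-01  2.121e+00 -1.000e-03  1.285e+00 -2.000e-02]
[[-0.989, 0.044, -0.145, 0.34], [-0.15, -0.407, 0.901, 0.845], [-0.019, 0.912, 0.409, 0.495], [0.0, 0.0, 0.0, 1.0]]
```

View pics/w13.png

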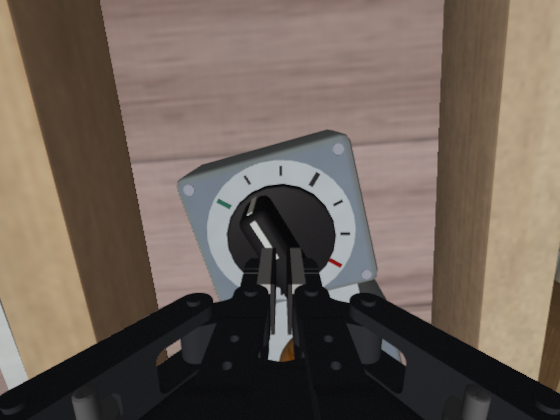

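View pics/s13c.png

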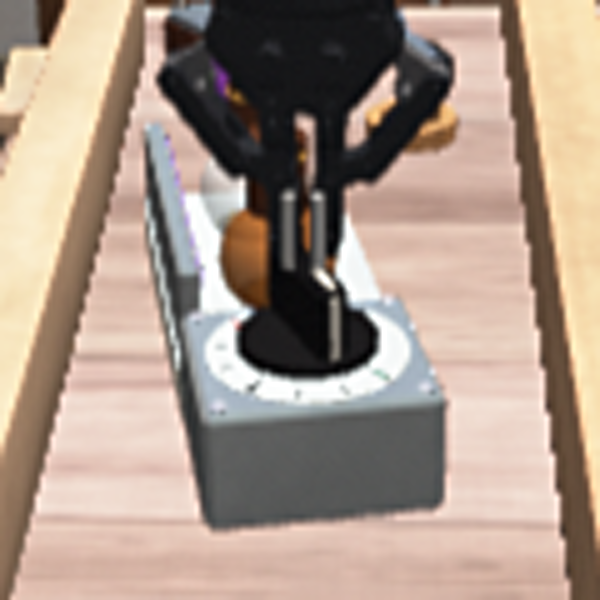

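```bash
python3 - <<'E'
from h import *
d=np.load("pics/w13.npz")
for z in (.08,.1,.107): print(z,proj(d,(.4467,.0765,z)))
for p in [(-30),30]:
  u=np.array([np.cos(np.radians(121.5)),np.sin(np.radians(121.5)),0]); print(proj(d,np.array([.4462,.0768,.107])+u*p/1000))
im=cv2.imread("pics/w13.png")[170:370,190:370]; cv2.imwrite("pics/w13c.png",cv2.convertScaleAbs(cv2.resize(im,None,fx=3,fy=3,interpolation=cv2.INTER_CUBIC),alpha=2.5,beta=20))
E
```

```text
0.08 [281.71939459 244.22761169]
0.1 [281.93050156 259.48778959]
0.107 [282.01652777 265.70632087]
[310.13085483 310.7513362 ]
[249.06240364 215.05620914]
```

View pics/w13c.png

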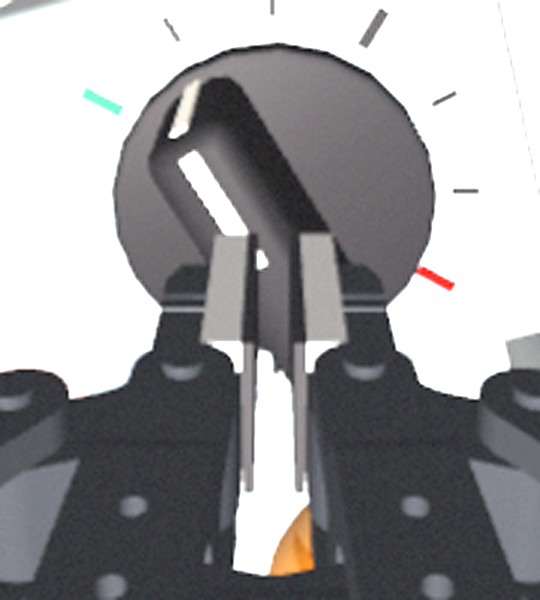

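```bash
python3 - <<'E'
from h import *
d=np.load("pics/s4.npz")
for z in (.07,.08,.09,.1): print(z,((proj(d,(.4337,-.3257+.028,z))-[240,120])*6).round())
d=np.load("pics/s13.npz")
for z in (.07,.08,.09,.1,.107): print(z,((proj(d,(.4467,.0765+.011,z))-[230,170])*5).round())
d=np.load("pics/s5.npz")
for z in (.14,.15,.16,.17,.18): print(z,((proj(d,(.4335,-.3255+.02,z))-[240,100])*4.5).round())
E
python3 -c "
import cv2
a=cv2.imread('pics/s13.png')[190:260,260:320];cv2.imwrite('pics/s13d.png',cv2.convertScaleAbs(cv2.resize(a,None,fx=8,fy=8,interpolation=cv2.INTER_CUBIC),alpha=2,beta=20))"
```

```text
0.07 [427. 361.]
0.08 [427. 343.]
0.09 [427. 324.]
0.1 [427. 306.]
0.07 [303. 347.]
0.08 [303. 328.]
0.09 [303. 308.]
0.1 [302. 288.]
0.107 [302. 274.]
0.14 [322. 260.]
0.15 [323. 246.]
0.16 [323. 232.]
0.17 [323. 218.]
0.18 [323. 203.]
```

View pics/s13d.png

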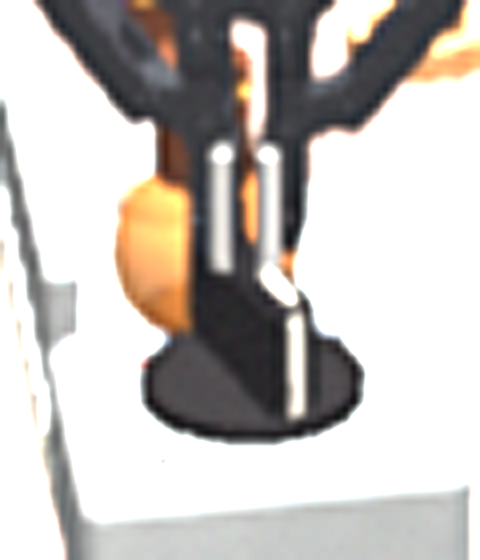

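The finger tips are really about 27 mm above the reported TCP (side and wrist views agree), so the jaws closed on top of the bar and the dial is still on 1. I'll lift, reopen, realign and go lower, watching the force.

Emit:
{"fn": "play_rows", "kwargs": {"moves": [{"x":0,"y":0,"z":1,"turn":0,"jaw":0.5},{"x":0,"y":0,"z":1,"turn":0,"jaw":4},{"x":0,"y":0,"z":0,"turn":6,"jaw":5.5},{"x":0,"y":0,"z":0,"turn":6,"jaw":5.5},{"x":0,"y":0,"z":0,"turn":6,"jaw":5.5},{"x":0,"y":0,"z":0,"turn":6,"jaw":5.5},{"x":0,"y":0,"z":0,"turn":6,"jaw":5.5},{"x":0,"y":0,"z":0,"turn":0,"jaw":5.5}]}}

```text
t: 16.27
tool_pos: [0.4455, 0.0767, 0.0995]
tool_rot: [-1.421, 0.795, -0.795]
contact_force: [0.4, 0.1, -0.2]
opening: 0.0547
```

Emit:
{"fn": "play_rows", "kwargs": {"moves": [{"x":0,"y":0,"z":-1,"turn":0,"jaw":5.5},{"x":0,"y":0,"z":-1,"turn":0,"jaw":5.5},{"x":0,"y":0,"z":-0.5,"turn":0,"jaw":5.5},{"x":0,"y":0,"z":-0.5,"turn":0,"jaw":5.5},{"x":0,"y":0,"z":0,"turn":0,"jaw":5.5},{"x":0,"y":0,"z":0,"turn":0,"jaw":5.5}]}}

```text
t: 16.77
tool_pos: [0.4451, 0.0767, 0.0684]
tool_rot: [-1.421, 0.797, -0.795]
contact_force: [1.1, 0.3, 0.5]
opening: 0.055
```

```bash
python3 look.py w14 wrist; python3 look.py s14 side; python3 -c "
import cv2
a=cv2.imread('pics/s14.png')[180:270,240:340];b=cv2.convertScaleAbs(cv2.resize(a,None,fx=6,fy=6,interpolation=cv2.INTER_CUBIC),alpha=2,beta=20);cv2.imwrite('pics/s14d.png',b)"
```

```text
16.8167 [0.4455 0.0767 0.0689] [ 0.006 -0.252  2.13  -0.     1.264 -0.543]
[[0.853, -0.502, -0.146, 0.407], [0.522, 0.818, 0.24, 0.138], [-0.001, -0.28, 0.96, 0.238], [0.0, 0.0, 0.0, 1.0]]
16.8667 [0.4458 0.0767 0.0692] [ 0.006 -0.252  2.13  -0.     1.264 -0.543]
[[-0.989, 0.044, -0.145, 0.34], [-0.15, -0.407, 0.901, 0.845], [-0.019, 0.912, 0.409, 0.495], [0.0, 0.0, 0.0, 1.0]]
```

View pics/w14.png

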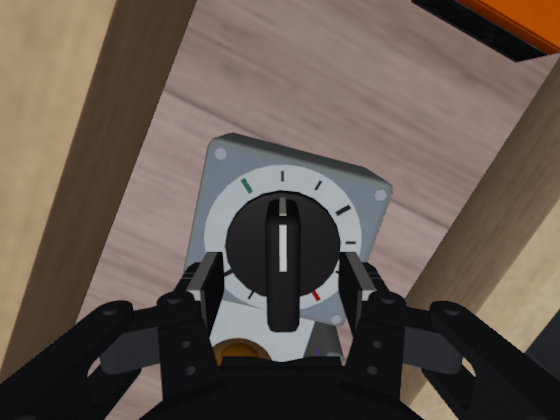

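View pics/s14d.png

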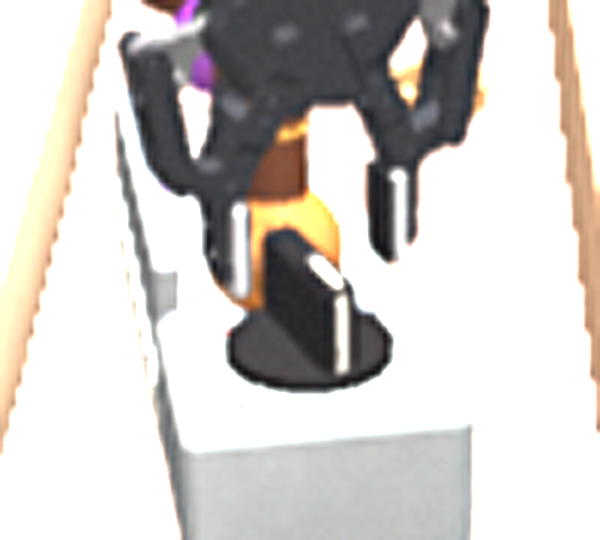

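```bash
python3 - <<'E'
from h import *
d=np.load("pics/s14.npz"); c=np.array([.4458,.0767]); j=np.array([.853,.522]); u=np.array([-.522,.853])
for s in(1,-1):
  for z in (.07,.08,.09,.1,.11): 
    p=c+s*j*.030+u*.011; print(s,z,((proj(d,(*p,z))-[240,180])*6).round())
E
```

```text
1 0.07 [248. 372.]
1 0.08 [247. 349.]
1 0.09 [247. 325.]
1 0.1 [246. 300.]
1 0.11 [245. 276.]
-1 0.07 [394. 340.]
-1 0.08 [394. 316.]
-1 0.09 [394. 293.]
-1 0.1 [394. 269.]
-1 0.11 [395. 245.]
```

Emit:
{"fn": "play_rows", "kwargs": {"moves": [{"x":0,"y":0,"z":-0.5,"turn":0,"jaw":5.5},{"x":0,"y":0,"z":-0.5,"turn":0,"jaw":5.5},{"x":0,"y":0,"z":-0.4,"turn":0,"jaw":5.5},{"x":0,"y":0,"z":-0.1,"turn":0,"jaw":4},{"x":0,"y":0,"z":0,"turn":0,"jaw":2.5},{"x":0,"y":0,"z":0,"turn":0,"jaw":2.5},{"x":0,"y":0,"z":0,"turn":0,"jaw":2.5}]}}

```text
t: 17.45
tool_pos: [0.4457, 0.0767, 0.0542]
tool_rot: [-1.42, 0.796, -0.796]
contact_force: [-0.1, 0.8, -1.0]
opening: 0.0253
```

Emit:
{"fn": "play_rows", "kwargs": {"moves": [{"x":0,"y":0,"z":0,"turn":0,"jaw":1.6},{"x":0,"y":0,"z":0,"turn":0,"jaw":1},{"x":0,"y":0,"z":0,"turn":0,"jaw":1},{"x":0,"y":0,"z":0,"turn":0,"jaw":1},{"x":0,"y":0,"z":0,"turn":0,"jaw":1},{"x":0,"y":0,"z":0,"turn":0,"jaw":1}]}}

```text
t: 17.95
tool_pos: [0.446, 0.0769, 0.0544]
tool_rot: [-1.419, 0.795, -0.797]
contact_force: [2.2, 2.5, 1.1]
opening: 0.0153
```

Gripped: the opening stays at 15.3 mm on the 16 mm bar. I'll turn it clockwise in two parts.

Emit:
{"fn": "play_rows", "kwargs": {"moves": [{"x":0,"y":0,"z":0,"turn":-4,"jaw":1},{"x":0,"y":0,"z":0,"turn":-6,"jaw":1},{"x":0,"y":0,"z":0,"turn":-6,"jaw":1},{"x":0,"y":0,"z":0,"turn":-6,"jaw":1},{"x":0,"y":0,"z":0,"turn":-6,"jaw":1},{"x":0,"y":0,"z":0,"turn":-6,"jaw":1},{"x":0,"y":0,"z":0,"turn":-6,"jaw":1},{"x":0,"y":0,"z":0,"turn":-5,"jaw":1}]}}

```text
t: 18.62
tool_pos: [0.447, 0.077, 0.0545]
tool_rot: [-1.082, 1.382, -1.385]
contact_force: [5.7, 2.0, -2.6]
opening: 0.0157
```

```bash
python3 look.py w15 wrist
```

```text
18.6667 [0.447  0.077  0.0545] [ 6.000e-03 -2.310e-01  2.139e+00  1.000e-03  1.229e+00  2.500e-01]
[[0.971, 0.23, 0.063, 0.463], [-0.238, 0.932, 0.272, 0.147], [0.004, -0.279, 0.96, 0.224], [0.0, 0.0, 0.0, 1.0]]
```

View pics/w15.png

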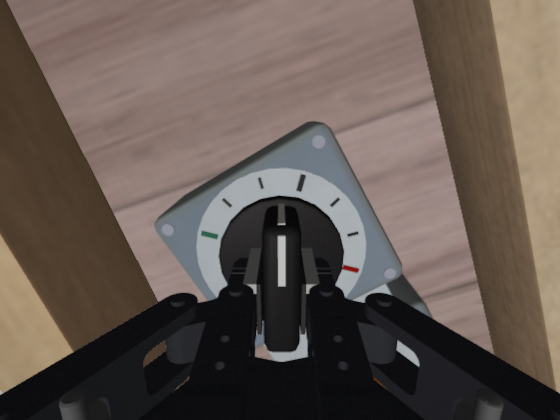

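Emit:
{"fn": "play_rows", "kwargs": {"moves": [{"x":0,"y":0,"z":0,"turn":-6,"jaw":1},{"x":0,"y":0,"z":0,"turn":-7,"jaw":1},{"x":0,"y":0,"z":0,"turn":-7,"jaw":1},{"x":0,"y":0,"z":0,"turn":-7,"jaw":1},{"x":0,"y":0,"z":0,"turn":-7,"jaw":1},{"x":0,"y":0,"z":0,"turn":-7,"jaw":1},{"x":0,"y":0,"z":0,"turn":-7,"jaw":1},{"x":0,"y":0,"z":0,"turn":-7,"jaw":1}]}}

```text
t: 19.33
tool_pos: [0.448, 0.0762, 0.0545]
tool_rot: [-0.37, 2.015, -2.02]
contact_force: [10.4, -0.8, -4.9]
opening: 0.0155
```

Emit:
{"fn": "play_rows", "kwargs": {"moves": [{"x":0,"y":0,"z":0,"turn":-7,"jaw":1},{"x":0,"y":0,"z":0,"turn":-7,"jaw":1},{"x":0,"y":0,"z":0,"turn":-7,"jaw":1},{"x":0,"y":0,"z":0,"turn":-7,"jaw":1},{"x":0,"y":0,"z":0,"turn":-7,"jaw":1},{"x":0,"y":0,"z":0,"turn":-7,"jaw":1},{"x":0,"y":0,"z":0,"turn":-7,"jaw":1},{"x":0,"y":0,"z":0,"turn":0,"jaw":1}]}}

```text
t: 20.0
tool_pos: [0.448, 0.0752, 0.0545]
tool_rot: [-0.49, -1.951, 1.955]
contact_force: [8.5, -4.4, -3.9]
opening: 0.0151
```

```bash
python3 look.py w16 wrist;python3 - <<'E'
from h import *
from scipy.spatial.transform import Rotation as R
from station import ctrl
o=ctrl.get_obs(); z=R.from_rotvec(o["tool_rot"]).as_matrix()[:,2]; print("jaw yaw",np.degrees(np.arctan2(z[1],z[0])),o["contact_force"],o["opening"])
E
```

```text
20.05 [0.4479 0.0752 0.0545] [ 0.005 -0.23   2.139 -0.003  1.227  2.058]
[[-0.465, 0.851, 0.242, 0.509], [-0.885, -0.447, -0.128, 0.043], [-0.0, -0.274, 0.962, 0.225], [0.0, 0.0, 0.0, 1.0]]
jaw yaw -117.59350200469655 [ 8.71835395 -4.68045049 -4.00824882] 0.015570566931212556
```

View pics/w16.png

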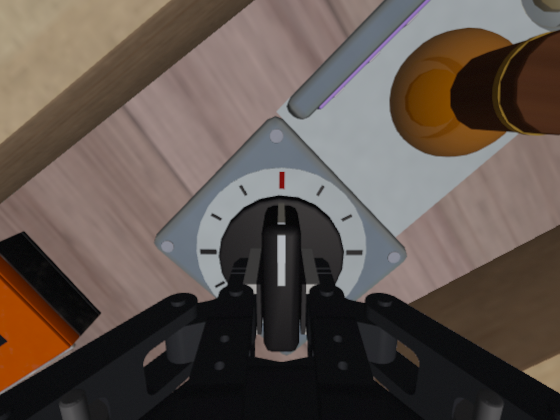

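Emit:
{"fn": "play_rows", "kwargs": {"moves": [{"x":0,"y":0,"z":0,"turn":0,"jaw":2},{"x":0,"y":0,"z":0,"turn":0,"jaw":3},{"x":0,"y":0,"z":0,"turn":0,"jaw":4.5},{"x":0,"y":0,"z":0,"turn":0,"jaw":4.5},{"x":0,"y":0,"z":0,"turn":0,"jaw":4.5},{"x":0,"y":0,"z":0,"turn":0,"jaw":4.5}]}}

```text
t: 20.55
tool_pos: [0.4453, 0.0768, 0.0539]
tool_rot: [-0.478, -1.953, 1.953]
contact_force: [-0.4, -0.1, 0.1]
opening: 0.0447
```

Emit:
{"fn": "play_rows", "kwargs": {"moves": [{"x":0,"y":0,"z":1,"turn":0,"jaw":4.5},{"x":0,"y":0,"z":2,"turn":0,"jaw":4.5},{"x":0,"y":0,"z":3,"turn":0,"jaw":4.5},{"x":0,"y":0,"z":4,"turn":0,"jaw":4.5},{"x":0,"y":0,"z":4,"turn":0,"jaw":4.5},{"x":0,"y":0,"z":3,"turn":0,"jaw":4.5},{"x":0,"y":0,"z":0,"turn":0,"jaw":4.5},{"x":0,"y":0,"z":0,"turn":0,"jaw":4.5}]}}

```text
t: 21.22
tool_pos: [0.447, 0.0768, 0.2276]
tool_rot: [-0.485, -1.957, 1.954]
contact_force: [-0.4, 0.7, -1.1]
opening: 0.0449
```

```bash
python3 look.py w17 wrist dial_pointer; python3 look.py s17 side pendant_glass; python3 -c "
import cv2
a=cv2.imread('pics/s17.png')[150:290,230:350];cv2.imwrite('pics/s17d.png',cv2.resize(a,None,fx=4.2,fy=4.2,interpolation=cv2.INTER_CUBIC))"
python3 - <<'E'
from h import *
d=np.load("pics/w17.npz"); P=np.array([.5018,-.122,.03])
print("globe",proj(d,P+[0,0,.021]),"captop",proj(d,P+[0,0,.09]))
E
```

```text
dial_pointer [([281.8, 156.8], 0.64)]
21.3167 [0.445  0.0767 0.2233] [ 0.006 -0.392  1.974  0.     1.561  2.057]
[[-0.461, 0.853, 0.243, 0.509], [-0.887, -0.443, -0.13, 0.044], [-0.003, -0.275, 0.961, 0.398], [0.0, 0.0, 0.0, 1.0]]
pendant_glass [([280.4, 187.3], 0.71), ([280.3, 205.3], 0.55)]
21.4167 [0.4444 0.0767 0.222 ] [ 0.006 -0.391  1.975  0.     1.561  2.057]
[[-0.989, 0.044, -0.145, 0.34], [-0.15, -0.407, 0.901, 0.845], [-0.019, 0.912, 0.409, 0.495], [0.0, 0.0, 0.0, 1.0]]
globe [435.49733273  40.73390549] captop [476.73031477  20.62401775]
```

View pics/w17.png

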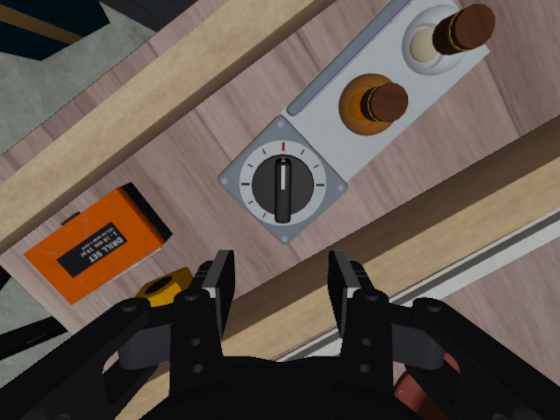

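View pics/s17d.png

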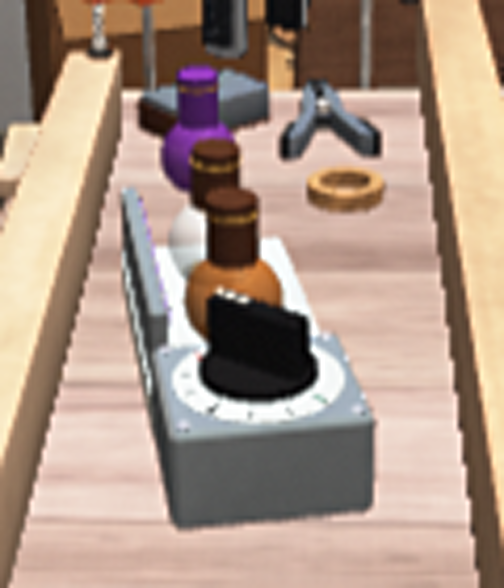

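The pointer stands on the red mark at (283,147). The clear globe is at about (434,41) in its dimple, where I predicted (435,41), and the amber one is in its own. I'm handing in.

```bash
python3 -c "
from station import finish_job
print(finish_job())"
```

```text
the job is handed in; nothing more can be done
None
```

I lifted the clear pendant by its wooden cap, set it in the empty dimple and let go. I then turned the dial clockwise from position 1 to position 6 and released it. I handed the job in at about 21 s, with the arm clear above the station.

**Last checks:**
- **Pendant:** in the final wrist picture the clear globe is within about 2 px of the dimple position I predicted. It stands upright.
- **Dial:** the pointer stands on the red mark.
- **Other things:** the amber pendant is still in its dimple. The sanding block and tape measure were never approached and look where they were.

**What went wrong or disagreed:**
- **First dial grip:** it missed. The visible fingertips were about 25–30 mm higher than the reported tool point, so the jaws closed on top of the bar and pressed with about 7 N without turning it. I lifted, realigned, went about 27 mm lower and gripped the bar properly.
- **Cap grip:** for the same reason the pendant was held nearer the top of its cap than planned. It stayed upright in the fingers.

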